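Make up the firing row of a glaze-test carrier

ROBOT

A 6-joint arm with a two-finger parallel gripper is mounted at the origin on the work surface. World frame = base frame: x ahead of the robot, y to its left, z up, the work surface at z = 0. Lengths are in m, angles in rad, forces in N, time in s.
With the tool pointing down it reaches from about 0.4 to 0.825 m from the base axis. Payload 7 kg.
Tool frame: the origin (TCP) lies between the finger pads; the fingertips stand 14 mm ahead of it and the grasp point (between the pads) lies 5 mm behind it (arm.finger_overhang is the distance from the TCP to the fingertips, in m); z points along the fingers, y is the line along which they close (so a half turn about z gives the same grasp; the last joint's range is limited). The gripper opens to 88 mm and grips with 3 to 60 N. Pads are 19 mm wide; open, the fingers measure 130 mm over their backs; the gripper's body (78 mm by 193 mm) begins 47 mm behind the grasp point.
Start: joints at [1.46, 0.359, 0.012, 0, -1.224, -0.288], TCP at [0.262, 0.622, 0.241] pointing down, gripper open.
Joint ranges: [-3.07, 3.07], [-1.43, 2.12], [-1.02, 1.25], [-3.03, 1.67], [-3.05, -0], [-3.03, 3.03]. Speed limits (rad/s): [2.39, 2.39, 3.01, 3.14, 3.14, 3.14].

INTERFACE

Orientations are given as a rotation vector (axis times angle).
In Python, from plant import arm, viewer, ticket, regions_of, place_of gives the robot as it stands.
- The arm moves only by the tool step_arm, never from a script. Its argument "moves" is a list of rows, each an object with "dp": the shift along the tool's x, y, z in units of 0.04 m (1.0 is 0.04 m), a list of three; "dr": the turn, a rotation vector about the tool's x, y, z in units of 0.1 rad (1.0 is 0.1 rad), a list of three; "fingers": the opening, from 0 (shut) to 1 (fully open). In form: [{"dp": [tx, ty, tz], "dr": [wx, wy, wz], "fingers": fingers}, ...]. A call has 1 to 8 rows; each row shifts and turns the commanded pose from where the row before left it, along the tool's axes as they then stand; what a row does not reach is not made up. A row lasts 1/10 s, in which the tool goes at most 50 mm and 8.59 degrees, less where a joint would pass 70% of its speed; a pose out of reach is approached as far as the arm can. A call with a number of a shift or a turn outside -1 to 1 is refused whole. A call with a gripper value outside its range is refused whole. The fingers move at their own pace and stop on an object; the grip force is fixed at half the most. Time passes only in rows, so rows that do not move let the fingers close. It gives the time, the measured TCP pose, the force, the opening and the grip force at its end, in the units of the state.
- arm.observe(): the state, without advancing time (a new reading comes with each control period).
- viewer.get_image(name): name is "scene" or "top" or "wrist"; returns the picture (400x640x3 uint8, red, green, blue); there is no depth.
- viewer.calibration(name): a dict with "fx", "fy", "cx", "cy" (pixels), "k1" (the pictures are not rectified: a ray, as slopes to the right and down, at radius r is drawn at 1 + k1 r^2 times it, then the intrinsics apply), "R" (3x3) and "t" (3): a world point X has camera coordinates R X + t. Camera axes: x right, y down, z forward; pixel columns grow to the right and rows downward; lengths in m; the calibration is good to about 2 mm. A picture is of the moment at which its call begins: read the wrist's pose just before it. calibration takes no time and is no camera call; for the wrist camera it gives the pose at the moment of the call.
- ticket.hand_in(): hands the job in; it is judged then, once.
Trained networks look in the newest picture that a camera, given by its name, has taken for a name from the list of things; names that differ only in an ending like _2 or _b are one class to them, and where a whole thing is asked for, a point or a joint stands for the part that bears it (a point fixed in the world has none). Each returns a list of dicts, best first, with "score" (0 to 1); they miss things now and then, are a little off and sometimes report something else, mostly with a low value. They report only what shows in the picture. A call takes as long as a camera call. They do not tell look-alikes from the thing itself.
- regions_of(camera, target): "mask" (400x640 bool, what is visible of it).
- place_of(camera, target): "centre" ([x, y, z] in m, in the coordinates of the camera as it stood for that picture, good to about 4 mm: a listed point, or the origin of a listed thing).
The state is a dict: "clock": time; "joint_pos": joint angles; "joint_velocities": joint speeds; "joint_efforts": joint torques, N m; "position": TCP position; "tool_rot": TCP orientation; "contact_force": force on the tool from outside, world axes, zero at the start; "moment": the same for the moment, N m; "gripper_width": opening from 0.0 (shut) to 1.0 (fully open); "finger_force": force on a finger pad.
Only numpy, scipy, OpenCV 4.12 (cv2) and the standard library are available. Lean on these libraries where they do the work, as an engineer would, in place of code of your own. Each camera call takes 0.05 s, during which the arm holds its last target. There are 200 camera calls.

TASK

Make up the carrier row for the next firing: first unclip the keeper bar, which may be over the wrong row, and lay it on the bench; then the row with the cone pack (three little cones) at its head must get every glaze test piece there is, upright and one to a pocket, those on the bench and any standing in the other row. Last, press the keeper bar down into the two spring clips of the cone pack's row until it is fully home and both jaws have snapped back over it; leave the jar, the bowl and the hand tool where they are.

Things in the scene. Friction and masses are not known exactly. Their poses are not given: they have to be found in the camera images.
- carrier: Fixed low plywood carrier (base 290 x 150 x 10 mm) on the bench; place and yaw vary. Origin at bench height midway between its two rows, at the middle of their length; x along the rows, away from the robot; y left; z up. Row a at y = +45 mm, row b at y = -45 mm, five open pockets each, a fork clip at x = -107 and +107 mm of each row, a marker at x = -145 mm.
- row_a (a point): Row a: centre of the floor of its middle pocket, 10 mm above the bench. The five pocket centres lie at -80, -40, 0, 40, 80 mm along the carrier's x from here. A pocket is 37 mm square inside, walls 3 mm thick, rim 24 mm above the bench; a seated piece stands 22 mm proud of the rim, its middle 28 mm and its top 46 mm above the bench.
- row_b (a point): Row b: the same, centre of the floor of its middle pocket; pockets as in row a.
- clip_a (a point): Fork clips of row a: middle of the line between the two slot floors, 50 mm above the bench. Each clip, 10 mm thick, has an upright slot 13 mm wide centred on the row; the inner prong (towards the other row) ends in a lead-in leaning away from the slot, top 76 mm high; on the outer side a dark steel jaw, top 81 mm high, its face sloping down over the slot to 63 mm.
- clip_b (a point): Fork clips of row b: the same, middle of the line between the two slot floors.
- conepack: Cone pack: a terracotta foot 36 x 36 x 10 mm with three small pointed white cones, 50 mm long, leaning side by side; fixed on the near end of the carrier at the head of row a or row b (which one varies). Its row is the one to be fired. Origin: centre of its underside; axes as the carrier's.
- stub: Blank foot: the same terracotta foot, 36 x 36 x 10 mm, with no cones; fixed at the head of the other row. Origin: centre of its underside.
- bar: Keeper bar, about 160 g, starts clipped in row a: steel rod 10 mm thick, 244 mm long (its x); strip 18 wide, 10 thick along x = -94 to 94 mm; wooden grip block in the middle 40 long, 16 wide, top 36 mm above the underside. Origin: centre of the underside; either way round. Pulled straight up or pressed down with 5 to 20 N it passes the two jaws; home, its underside is 50 mm above the bench.
- jar: Bystander: glass jar with a white lid, 70 mm across, 95 mm tall, to the far right. Leave it alone. The bench to the right of the carrier, nearer the robot than the jar, is clear: room to lay the bar.
- bowl: Bystander: terracotta bowl, 100 mm across, 50 mm tall. Leave it alone.
- clay_tool: Bystander: hand tool like a spatula, 160 mm long, lying flat. Leave it alone.
- piece1: Glaze test piece: a plain terracotta cylinder, 32 mm across and 36 mm tall, 50 g, with a thin pale band; either end may be up. Origin: its middle, 18 mm above its underside, z along its axis. Present in some starts only. Starts upright on the bench to the left of the carrier.
- piece2: Glaze test piece: a plain terracotta cylinder, 32 mm across and 36 mm tall, 50 g, with a thin pale band; either end may be up. Origin: its middle, 18 mm above its underside, z along its axis. Present in some starts only. Starts upright on the bench to the left of the carrier.
- piece3: Glaze test piece: a plain terracotta cylinder, 32 mm across and 36 mm tall, 50 g, with a thin pale band; either end may be up. Origin: its middle, 18 mm above its underside, z along its axis. Present in some starts only. Starts upright on the bench to the left of the carrier.
- piece4: Glaze test piece: a plain terracotta cylinder, 32 mm across and 36 mm tall, 50 g, with a thin pale band; either end may be up. Origin: its middle, 18 mm above its underside, z along its axis. Present in some starts only. Starts upright on the bench to the left of the carrier.
- piece5: Glaze test piece: a plain terracotta cylinder, 32 mm across and 36 mm tall, 50 g, with a thin pale band; either end may be up. Origin: its middle, 18 mm above its underside, z along its axis. Present in some starts only. Starts in a pocket of row a.
- piece6: Glaze test piece: a plain terracotta cylinder, 32 mm across and 36 mm tall, 50 g, with a thin pale band; either end may be up. Origin: its middle, 18 mm above its underside, z along its axis. Present in some starts only. Starts in a pocket of row a.
- piece7: Glaze test piece: a plain terracotta cylinder, 32 mm across and 36 mm tall, 50 g, with a thin pale band; either end may be up. Origin: its middle, 18 mm above its underside, z along its axis. Present in some starts only. Starts in a pocket of row b.
- piece8: Glaze test piece: a plain terracotta cylinder, 32 mm across and 36 mm tall, 50 g, with a thin pale band; either end may be up. Origin: its middle, 18 mm above its underside, z along its axis. Present in some starts only. Starts in a pocket of row b.
- jaw_a_near (a joint): Sprung jaw of the near fork clip of row a: 0 rad closed (over the slot), grows to 0.6 as it swings outwards (+y of the carrier); 0.1 to 0.2 lets the rod pass; a spring returns it to 0.
- jaw_a_far (a joint): Sprung jaw of the far fork clip of row a: 0 rad closed (over the slot), grows to 0.6 as it swings outwards (+y of the carrier); 0.1 to 0.2 lets the rod pass; a spring returns it to 0.
- jaw_b_near (a joint): Sprung jaw of the near fork clip of row b: 0 rad closed (over the slot), grows to 0.6 as it swings outwards (-y of the carrier); 0.1 to 0.2 lets the rod pass; a spring returns it to 0.
- jaw_b_far (a joint): Sprung jaw of the far fork clip of row b: 0 rad closed (over the slot), grows to 0.6 as it swings outwards (-y of the carrier); 0.1 to 0.2 lets the rod pass; a spring returns it to 0.
Mind the look-alikes: they are no part of the job. What is shaped like the piece2 but blue or red is not meant.

How it is judged:
By the outcome, as a careful person would: the job done as asked, in the order asked, and still so for the second after the job is handed in, with the robot touching nothing.
Of piece1, piece2, piece3, piece4 only 3 to 4 are there at a start; the rules pass over those that are not, and their reading is None.
Of piece5, piece6, piece7, piece8 only 1 to 1 are there at a start; the rules pass over those that are not, and their reading is None.
At some moment in a run one of piece1, piece2, piece3, piece4 may be knocked a few centimetres aside while the robot is not near it.
Once in a run the grip may slacken for a moment while it holds something.
It also fails if it takes over 210 s, if anything falls off the work surface, if the arm or the gripper's body presses on something with over 40 N, if the wrist force passes 120 N, or if a joint passes its speed limit or range.

## Working session

There is one attempt and no reset: what is moved stays moved. The work goes in short steps, Python scripts to look and compute and a tool call to move; the robot and the scene stay as the last step left them, time stands still between calls to the robot, and variables do not carry over. Pictures are saved under pics/ and viewed, at most 14 in all, crops included, and the job is handed in when it is done.

Besides the shell and the picture viewer there is one more tool, called after "Request:" as name(argument=value, ...) on one line, values as JSON. step_arm: Moves the arm, as the interface text tells. Its arguments: {"type":"object","properties":{"moves":{"type":"array","items":{"type":"object","properties":{"dp":{"type":"array","items":{"type":"number"}},"dr":{"type":"array","items":{"type":"number"}},"fingers":{"type":"number"}}}}},"required":["moves"]}

```bash
ls; mkdir -p pics; cat > h.py <<'E'
import numpy as np, cv2
from plant import arm, viewer, ticket, regions_of, place_of
from scipy.spatial.transform import Rotation as Ro
def snap(cam,name=None):
    c=viewer.calibration(cam); im=viewer.get_image(cam)
    if name: cv2.imwrite('pics/%s.png'%name, im[:,:,::-1])
    return im,c
def w(c,p): return np.array(c['R']).T@(np.array(p)-np.array(c['t']))
def pix(c,X):
    p=np.array(c['R'])@np.array(X)+np.array(c['t']); s=p[:2]/p[2]; s=s*(1+c['k1']*(s@s))
    return np.array([c['fx']*s[0]+c['cx'],c['fy']*s[1]+c['cy']])
def onz(c,uv,z):
    d=np.array([(uv[0]-c['cx'])/c['fx'],(uv[1]-c['cy'])/c['fy']]); s=d.copy()
    for _ in range(20): s=d/(1+c['k1']*(s@s))
    r=np.array(c['R']).T@np.array([s[0],s[1],1]); o=-np.array(c['R']).T@np.array(c['t'])
    return o+r*(z-o[2])/r[2]
E
python3 - <<'E'
from h import *
s=arm.observe(); print(s['clock'],s['position'],s['tool_rot'],s['gripper_width'],s['contact_force'])
for cam in ['top','scene']:
    im,c=snap(cam,cam+'0')
    for t in ['row_a','row_b','clip_a','clip_b','conepack','stub','bar','piece1','jar','bowl','clay_tool']:
        print(cam,t,[(round(d['score'],2),np.round(w(c,d['centre']),3).tolist()) for d in place_of(cam,t) if d['score']>.3])
print(arm.observe()['clock'])
E
```

```text
pics
0.0 [0.26197575 0.62158635 0.23963485] [ 3.07769685e+00 -6.22178990e-01 -2.19232243e-04] 0.9991899366538034 [ 0.18450544  0.16164925 -0.09299261]
top row_a [(0.88, [0.574, -0.022, 0.012]), (0.82, [0.587, -0.111, 0.008])]
top row_b [(0.88, [0.574, -0.022, 0.012]), (0.82, [0.587, -0.111, 0.008])]
top clip_a [(0.95, [0.581, -0.11, 0.05]), (0.82, [0.58, -0.021, 0.049])]
top clip_b [(0.95, [0.581, -0.11, 0.05]), (0.82, [0.58, -0.021, 0.049])]
top conepack [(0.58, [0.568, 0.355, 0.019]), (0.55, [0.579, -0.022, 0.011]), (0.47, [0.432, -0.118, 0.008])]
top stub [(0.63, [0.427, -0.03, 0.009])]
top bar [(0.94, [0.572, -0.021, 0.049]), (0.36, [0.536, -0.022, 0.028])]
top piece1 [(0.7, [0.568, 0.358, 0.018]), (0.66, [0.438, 0.45, 0.016]), (0.56, [0.558, 0.232, 0.018]), (0.55, [0.472, 0.381, 0.016]), (0.49, [0.534, -0.022, 0.026]), (0.47, [0.473, 0.263, 0.017]), (0.46, [0.4, 0.397, 0.018]), (0.46, [0.408, 0.331, 0.016])]
top jar [(0.76, [0.716, -0.304, -0.002])]
top bowl [(0.98, [0.796, -0.034, 0.002])]
top clay_tool [(0.44, [0.582, -0.109, 0.051])]
scene row_a [(0.64, [0.574, -0.021, 0.017]), (0.63, [0.585, -0.109, 0.05])]
scene row_b [(0.64, [0.574, -0.021, 0.017]), (0.63, [0.585, -0.109, 0.05])]
scene clip_a [(0.96, [0.581, -0.109, 0.049]), (0.71, [0.574, -0.023, 0.048])]
scene clip_b [(0.96, [0.581, -0.109, 0.049]), (0.71, [0.574, -0.023, 0.048])]
scene conepack [(0.67, [0.434, -0.122, 0.015])]
scene stub [(0.59, [0.431, -0.03, 0.011])]
scene bar [(0.59, [0.574, -0.024, 0.053])]
scene piece1 [(0.82, [0.405, 0.392, 0.018]), (0.8, [0.568, 0.352, 0.018]), (0.8, [0.444, 0.449, 0.019]), (0.68, [0.552, 0.235, 0.018]), (0.66, [0.532, -0.024, 0.03]), (0.64, [0.472, 0.372, 0.02]), (0.62, [0.473, 0.26, 0.021]), (0.49, [0.411, 0.33, 0.016])]
scene jar [(0.79, [0.717, -0.302, 0.003])]
scene bowl [(0.74, [0.8, -0.039, -0.0]), (0.65, [0.58, -0.066, 0.001])]
scene clay_tool [(0.86, [0.707, 0.302, 0.002])]
1.2
```

View pics/top0.png

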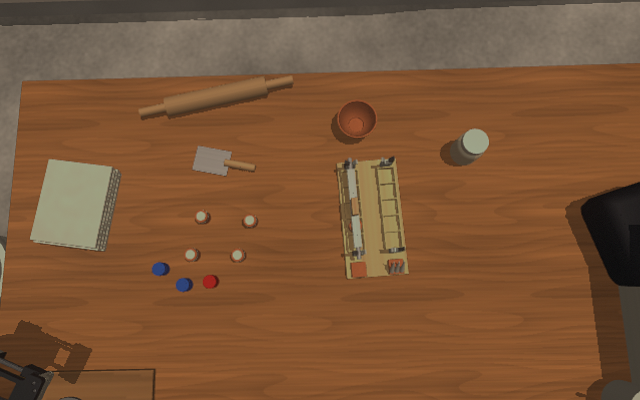

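View pics/scene0.png

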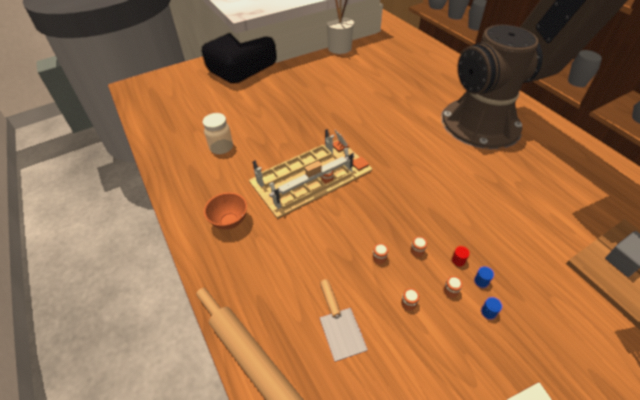

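The top view shows the cone pack at (396,267), the head of the right row, so row b is to be fired. The bar is over row a, from (352,165) to (358,255). The plain pieces are at (202,217), (250,221), (191,255) and (238,256), plus one in row a. The blue pieces at (160,269) and (184,285) and the red one at (210,282) are look-alikes. The scene view agrees.

I'll move over the carrier.

Request:
step_arm(moves=[{"dp": [0, 0, -0.3], "dr": [0, 0, -0.9], "fingers": 1}, {"dp": [0, 0, -0.3], "dr": [0, 0, -0.9], "fingers": 1}, {"dp": [0, 0, -0.3], "dr": [0, 0, -0.9], "fingers": 1}, {"dp": [0, 0, -0.3], "dr": [0, 0, -0.9], "fingers": 1}, {"dp": [0, 0, -0.3], "dr": [0, 0, -0.9], "fingers": 1}])

```text
clock: 1.7
position: [0.2621, 0.622, 0.301]
tool_rot: [3.14, 0.086, -0.0]
contact_force: [0.4, 0.8, 0.6]
gripper_width: 1.003
finger_force: 0.0
```

Request:
step_arm(moves=[{"dp": [0.35, 0.88, 0], "dr": [0, 0, 0], "fingers": 1}, {"dp": [0.35, 0.88, 0], "dr": [0, 0, 0], "fingers": 1}, {"dp": [0.35, 0.88, 0], "dr": [0, 0, 0], "fingers": 1}, {"dp": [0.35, 0.88, 0], "dr": [0, 0, 0], "fingers": 1}, {"dp": [0.35, 0.88, 0], "dr": [0, 0, 0], "fingers": 1}, {"dp": [0.35, 0.88, 0], "dr": [0, 0, 0], "fingers": 1}, {"dp": [0.35, 0.88, 0], "dr": [0, 0, 0], "fingers": 1}, {"dp": [0.35, 0.88, 0], "dr": [0, 0, 0], "fingers": 1}])

```text
clock: 2.5
position: [0.3888, 0.345, 0.3009]
tool_rot: [-3.14, -0.081, -0.001]
contact_force: [0.9, 0.5, -0.2]
gripper_width: 1.003
finger_force: 0.0
```

Request:
step_arm(moves=[{"dp": [0.35, 0.88, 0], "dr": [0, 0, 0], "fingers": 1}, {"dp": [0.35, 0.88, 0], "dr": [0, 0, 0], "fingers": 1}, {"dp": [0.35, 0.88, 0], "dr": [0, 0, 0], "fingers": 1}, {"dp": [0.35, 0.88, 0], "dr": [0, 0, 0], "fingers": 1}, {"dp": [0.35, 0.88, 0], "dr": [0, 0, 0], "fingers": 1}, {"dp": [0.35, 0.88, 0], "dr": [0, 0, 0], "fingers": 1}, {"dp": [0.35, 0.88, 0], "dr": [0, 0, 0], "fingers": 1}, {"dp": [0.35, 0.88, 0], "dr": [0, 0, 0], "fingers": 1}])

```text
clock: 3.3
position: [0.5151, 0.0695, 0.3009]
tool_rot: [-3.14, -0.081, -0.001]
contact_force: [0.7, -0.5, -0.5]
gripper_width: 1.004
finger_force: 0.0
```

```bash
python3 - <<'E'
from h import *
s=arm.observe(); print(s['clock'],s['position'],s['tool_rot'],s['contact_force'])
R=Ro.from_rotvec(s['tool_rot']).as_matrix(); print(R.round(3))
im,c=snap('wrist','w1'); 
print('cam',np.round(w(c,[0,0,0]),3), np.round(R.T@(w(c,[0,0,0])-s['position']),3))
for t in ['row_a','clip_a','conepack','stub','bar','piece1','carrier']:
    print(t,[(round(d['score'],2),np.round(w(c,d['centre']),4).tolist()) for d in place_of('wrist',t) if d['score']>.3])
E
```

```text
3.3 [0.51505417 0.06951119 0.30089972] [-3.14023118e+00 -8.07047887e-02 -1.02758986e-03] [ 0.73306125 -0.45063777 -0.51467085]
[[ 0.999  0.051  0.001]
 [ 0.051 -0.999  0.   ]
 [ 0.001 -0.    -1.   ]]
cam [0.595 0.074 0.445] [ 0.081 -0.    -0.144]
row_a [(0.75, [0.5768, -0.0191, 0.0107])]
clip_a [(0.81, [0.5814, -0.1099, 0.0499]), (0.67, [0.5733, -0.0213, 0.0461]), (0.31, [0.4752, 0.3723, 0.0212])]
conepack [(0.87, [0.4345, -0.1178, 0.0082])]
stub [(0.64, [0.4298, -0.024, 0.0145])]
bar [(0.61, [0.5737, -0.02, 0.0467]), (0.6, [0.5706, -0.0207, 0.0476])]
piece1 [(0.92, [0.4025, 0.393, 0.0202]), (0.87, [0.4739, 0.263, 0.0214]), (0.8, [0.5552, 0.2359, 0.0173]), (0.74, [0.4434, 0.4509, 0.0154]), (0.73, [0.4054, 0.3304, 0.0223]), (0.65, [0.5666, 0.3488, 0.0184]), (0.61, [0.4748, 0.3715, 0.021]), (0.5, [0.5335, -0.0255, 0.0256])]
carrier [(0.96, [0.5768, -0.0663, 0.0009])]
```

View pics/w1.png

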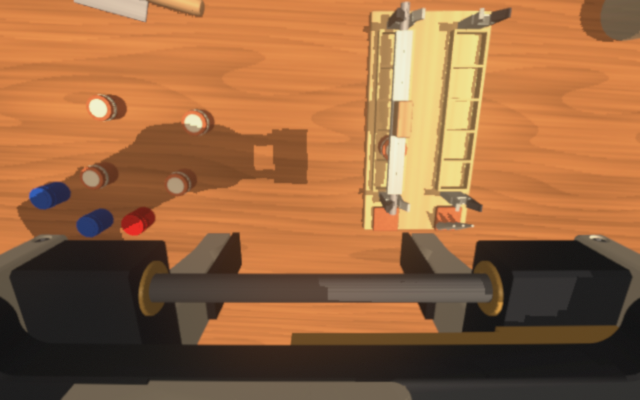

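The wrist view shows the carrier at about (371,12)–(491,10) and (364,229)–(468,228), with the bar's wooden grip at (402,118) and a piece in row a at (385,148). Next I'll centre the camera over it and measure the carrier precisely.

Request:
step_arm(moves=[{"dp": [-0.16, 0.84, 0], "dr": [0, 0, 0], "fingers": 1}, {"dp": [-0.16, 0.84, 0], "dr": [0, 0, 0], "fingers": 1}, {"dp": [-0.16, 0.84, 0], "dr": [0, 0, 0], "fingers": 1}, {"dp": [-0.16, 0.84, 0], "dr": [0, 0, 0], "fingers": 1}, {"dp": [0, 0, 0], "dr": [0, 0, 0], "fingers": 1}])

```text
clock: 4.2
position: [0.4952, -0.0662, 0.3009]
tool_rot: [3.14, 0.079, 0.0]
contact_force: [0.3, 0.2, 0.2]
gripper_width: 0.999
finger_force: 0.0
```

```bash
cat >> h.py <<'E'
def overlay(im,c,ctr,yaw,name,sc=1):
    im=im[:,:,::-1].copy(); Rm=np.array([[np.cos(yaw),-np.sin(yaw)],[np.sin(yaw),np.cos(yaw)]])
    def P(x,y,z): return pix(c,[*(np.array(ctr)+Rm@[x,y]),z])
    L=lambda a,b,col: cv2.line(im,tuple(int(round(v*16)) for v in P(*a)),tuple(int(round(v*16)) for v in P(*b)),col,1,cv2.LINE_AA,4)
    q=[(145,75),(145,-75),(-145,-75),(-145,75)]
    q=[(x/1e3,y/1e3,.01) for x,y in q]
    for i in range(4): L(q[i],q[(i+1)%4],(255,0,0))
    for ry in (.045,-.045):
        for y in (-.0185,.0185): L((-.0985,ry+y,.024),(.0985,ry+y,.024),(0,0,255))
        for k in range(-2,3):
            for e in (-.0185,.0185): L((k*.04+e,ry-.0185,.024),(k*.04+e,ry+.0185,.024),(0,0,255))
    return im
E
python3 - <<'E'
from h import *
s=arm.observe(); print(s['clock'],s['position'])
im,c=snap('wrist','w2')
A=[]
for t in ['row_a','clip_a','conepack','stub','bar','piece1','carrier']:
    print(t,[(round(d['score'],2),np.round(w(c,d['centre']),4).tolist()) for d in place_of('wrist',t) if d['score']>.3])
o=overlay(im,c,[.577,-.066],.053,'')
cv2.imwrite('pics/w2o.png',cv2.resize(o[0:260,170:470],None,fx=2.3,fy=2.3,interpolation=cv2.INTER_CUBIC))
E
```

```text
4.2 [ 0.49521579 -0.06624958  0.30087817]
row_a [(0.66, [0.576, -0.1127, 0.0082]), (0.59, [0.5751, -0.0198, 0.0112])]
clip_a [(0.94, [0.5702, -0.0229, 0.049]), (0.68, [0.5825, -0.11, 0.0505])]
conepack [(0.97, [0.4364, -0.1183, 0.0096]), (0.68, [0.5533, 0.2357, 0.0182])]
stub [(0.56, [0.4264, -0.0243, 0.0122])]
bar [(0.57, [0.5707, -0.0164, 0.0454])]
piece1 [(0.87, [0.5533, 0.234, 0.0206]), (0.85, [0.5673, 0.3508, 0.0154]), (0.8, [0.4714, 0.2634, 0.0167]), (0.6, [0.4096, 0.3319, 0.0204]), (0.46, [0.5747, -0.0213, 0.0067]), (0.45, [0.5351, -0.0237, 0.0274])]
carrier [(0.56, [0.5792, -0.0659, 0.0012])]
```

View pics/w2o.png

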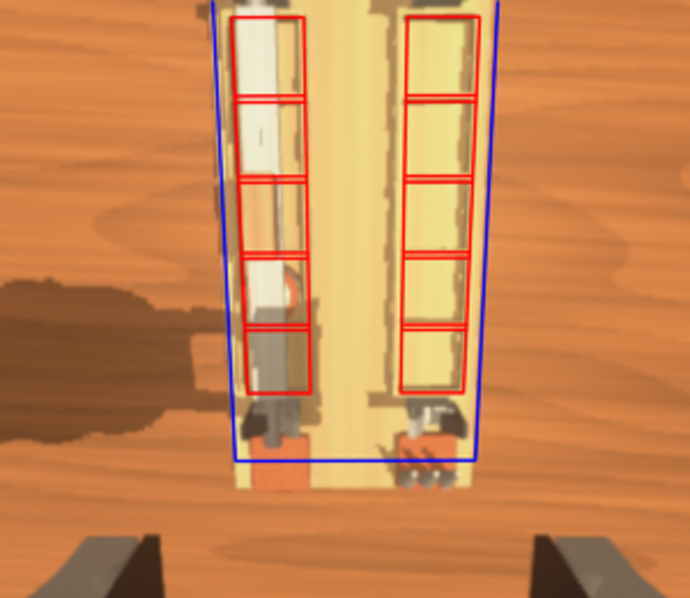

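The overlay matches the carrier well; only its near end extends a bit beyond the blue line. I'll check a magnified crop of row b with and without the overlay.

```bash
python3 - <<'E'
from h import *
im,c=snap('wrist')
o=overlay(im,c,[.577,-.066],.053,'')
f=lambda a:cv2.resize(a[0:185,330:390],None,fx=4.5,fy=3.2,interpolation=cv2.INTER_CUBIC)
cv2.imwrite('pics/w3.png',np.hstack([f(im[:,:,::-1]),f(o)]))
E
```

```text
(no output)
```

View pics/w3.png

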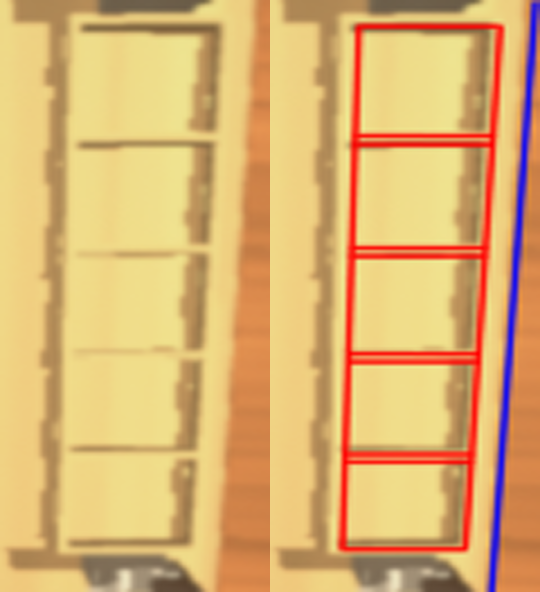

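Row b's inner walls in the plain half run (219,25)–(190,545) on the right and (80,25)–(67,545) on the left. So the true row lies about 2 mm left of and 1 mm ahead of my overlay. I'll use centre (0.578, -0.0645) and yaw 0.055. Now I'll grip the bar.

Request:
step_arm(moves=[{"dp": [0.68, -0.35, 0.6], "dr": [0, 0, -0.02], "fingers": 1}, {"dp": [0.68, -0.35, 0.6], "dr": [0, 0, -0.02], "fingers": 1}, {"dp": [0.68, -0.35, 0.6], "dr": [0, 0, 0], "fingers": 1}, {"dp": [0, 0, 0.9], "dr": [0, 0, 0], "fingers": 1}, {"dp": [0, 0, 0.9], "dr": [0, 0, 0], "fingers": 1}, {"dp": [0, 0, 0.9], "dr": [0, 0, 0], "fingers": 1}, {"dp": [0, 0, 0.9], "dr": [0, 0, 0], "fingers": 1}, {"dp": [0, 0, 0.18], "dr": [0, 0, 0], "fingers": 1}])

```text
clock: 5.45
position: [0.5726, -0.0185, 0.0733]
tool_rot: [3.139, 0.086, -0.011]
contact_force: [-0.8, -0.6, -0.7]
gripper_width: 1.0
finger_force: 0.0
```

Request:
step_arm(moves=[{"dp": [0, 0, 0], "dr": [0, 0, 0], "fingers": 0.4}, {"dp": [0, 0, 0], "dr": [0, 0, 0], "fingers": 0.4}, {"dp": [0, 0, 0], "dr": [0, 0, 0], "fingers": 0.4}, {"dp": [0, 0, 0], "dr": [0, 0, 0], "fingers": 0}, {"dp": [0, 0, 0], "dr": [0, 0, 0], "fingers": 0}, {"dp": [0, 0, 0], "dr": [0, 0, 0], "fingers": 0}, {"dp": [0, 0, 0], "dr": [0, 0, 0], "fingers": 0}, {"dp": [0, 0, 0], "dr": [0, 0, 0], "fingers": 0}])

```text
clock: 6.25
position: [0.5752, -0.0183, 0.0775]
tool_rot: [-3.14, -0.087, -0.0]
contact_force: [-0.4, -0.7, 0.2]
gripper_width: 0.333
finger_force: 0.0
```

Request:
step_arm(moves=[{"dp": [0, 0, 0], "dr": [0, 0, 0], "fingers": 0}, {"dp": [0, 0, 0], "dr": [0, 0, 0], "fingers": 0}, {"dp": [0, 0, 0], "dr": [0, 0, 0], "fingers": 0}, {"dp": [0, 0, 0], "dr": [0, 0, 0], "fingers": 0}, {"dp": [0, 0, 0], "dr": [0, 0, 0], "fingers": 0}, {"dp": [0, 0, 0], "dr": [0, 0, 0], "fingers": 0}])

```text
clock: 6.85
position: [0.5752, -0.0184, 0.0773]
tool_rot: [3.14, 0.087, -0.0]
contact_force: [0.5, -2.7, -0.6]
gripper_width: 0.184
finger_force: 29.9
```

Request:
step_arm(moves=[{"dp": [0, 0, -0.15], "dr": [0, 0, 0], "fingers": 0}, {"dp": [0, 0, -0.15], "dr": [0, 0, 0], "fingers": 0}, {"dp": [0, 0, -0.15], "dr": [0, 0, 0], "fingers": 0}, {"dp": [0, 0, -0.15], "dr": [0, 0, 0], "fingers": 0}, {"dp": [0, 0, -0.15], "dr": [0, 0, 0], "fingers": 0}, {"dp": [0, 0, -0.3], "dr": [0, 0, 0], "fingers": 0}, {"dp": [0, 0, -0.5], "dr": [0, 0, 0], "fingers": 0}, {"dp": [0, 0, 0], "dr": [0, 0, 0], "fingers": 0}])

```text
clock: 7.65
position: [0.5772, -0.0178, 0.1429]
tool_rot: [-3.14, -0.088, -0.009]
contact_force: [-0.1, -0.5, -0.1]
gripper_width: 0.181
finger_force: 29.9
```

```bash
python3 - <<'E'
from h import *
s=arm.observe(); print(s['clock'],s['position'],s['tool_rot'],s['contact_force'],s['gripper_width'])
im,c=snap('scene','s4'); cv2.imwrite('pics/s4c.png',cv2.resize(im[60:260,180:440,::-1],None,fx=3,fy=3))
print([(round(d['score'],2),np.round(w(c,d['centre']),4).tolist()) for d in place_of('scene','bar') if d['score']>.2])
im,c=snap('top')
print([(round(d['score'],2),np.round(w(c,d['centre']),4).tolist()) for d in place_of('top','bar') if d['score']>.2])
E
```

```text
7.65 [ 0.57723573 -0.01778001  0.14290261] [-3.13953707 -0.08777895 -0.00866676] [-0.10855254 -0.54185322 -0.14120038] 0.18109784876872617
[(0.85, [0.5764, -0.0219, 0.1197]), (0.28, [0.5688, 0.3521, 0.0178])]
[(0.61, [0.5725, -0.014, 0.1116])]
```

View pics/s4c.png

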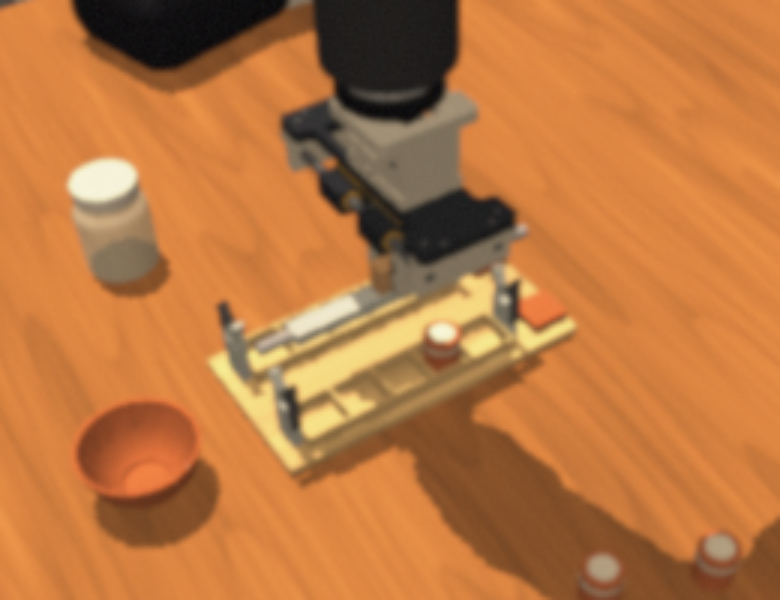

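The bar is clear of the clips and held level, and the piece is in row a's second pocket at about (442,340) in the crop. Now I'll lay the bar to the right.

Request:
step_arm(moves=[{"dp": [-0.18, 0.72, 0], "dr": [0, 0, 0], "fingers": 0}, {"dp": [-0.18, 0.72, 0], "dr": [0, 0, 0], "fingers": 0}, {"dp": [-0.18, 0.72, 0], "dr": [0, 0, 0], "fingers": 0}, {"dp": [-0.18, 0.72, 0], "dr": [0, 0, 0], "fingers": 0}, {"dp": [-0.18, 0.72, 0], "dr": [0, 0, 0], "fingers": 0}, {"dp": [-0.18, 0.72, 0], "dr": [0, 0, 0], "fingers": 0}, {"dp": [-0.18, 0.72, 0], "dr": [0, 0, 0], "fingers": 0}, {"dp": [-0.18, 0.72, 0], "dr": [0, 0, 0], "fingers": 0}])

```text
clock: 8.65
position: [0.5296, -0.2525, 0.1385]
tool_rot: [-3.14, -0.087, 0.002]
contact_force: [0.5, -0.6, -0.9]
gripper_width: 0.183
finger_force: 29.9
```

Request:
step_arm(moves=[{"dp": [0, 0, 0], "dr": [0, 0, 0], "fingers": 0}, {"dp": [0, 0, 0.8], "dr": [0, 0, 0], "fingers": 0}, {"dp": [0, 0, 0.8], "dr": [0, 0, 0], "fingers": 0}, {"dp": [0, 0, 0.6], "dr": [0, 0, 0], "fingers": 0}, {"dp": [0, 0, 0.3], "dr": [0, 0, 0], "fingers": 0}, {"dp": [0, 0, 0], "dr": [0, 0, 0], "fingers": 0}, {"dp": [0, 0, 0], "dr": [0, 0, 0], "fingers": 0}])

```text
clock: 9.35
position: [0.531, -0.2515, 0.0399]
tool_rot: [3.14, 0.088, 0.0]
contact_force: [-1.0, 0.7, -0.9]
gripper_width: 0.18
finger_force: 29.9
```

Request:
step_arm(moves=[{"dp": [0, 0, 0.15], "dr": [0, 0, 0], "fingers": 0}, {"dp": [0, 0, 0.1], "dr": [0, 0, 0], "fingers": 0}, {"dp": [0, 0, 0.05], "dr": [0, 0, 0], "fingers": 0}, {"dp": [0, 0, 0.02], "dr": [0, 0, 0], "fingers": 0}, {"dp": [0, 0, 0], "dr": [0, 0, 0], "fingers": 0}, {"dp": [0, 0, 0], "dr": [0, 0, 0], "fingers": 0}])

```text
clock: 9.95
position: [0.5305, -0.2515, 0.0273]
tool_rot: [3.14, 0.087, 0.001]
contact_force: [-2.0, 1.9, 6.4]
gripper_width: 0.178
finger_force: 30.0
```

Request:
step_arm(moves=[{"dp": [0, 0, 0], "dr": [0, 0, 0], "fingers": 0.5}, {"dp": [0, 0, 0], "dr": [0, 0, 0], "fingers": 0.5}, {"dp": [0, 0, 0], "dr": [0, 0, 0], "fingers": 0.5}, {"dp": [0, 0, 0], "dr": [0, 0, 0], "fingers": 0.5}, {"dp": [0, 0, -0.9], "dr": [0, 0, 0], "fingers": 0.5}, {"dp": [0, 0, -0.9], "dr": [0, 0, 0], "fingers": 0.8}, {"dp": [0, 0, -0.9], "dr": [0, 0, 0], "fingers": 1}])

```text
clock: 10.65
position: [0.5301, -0.2515, 0.1355]
tool_rot: [-3.14, -0.087, 0.001]
contact_force: [1.3, -0.4, 0.0]
gripper_width: 0.623
finger_force: 0.0
```

Request:
step_arm(moves=[{"dp": [0.07, -0.95, 0], "dr": [0, 0, 0], "fingers": 1}, {"dp": [0.07, -0.95, 0], "dr": [0, 0, 0], "fingers": 1}, {"dp": [0.07, -0.95, 0], "dr": [0, 0, 0], "fingers": 1}, {"dp": [0.07, -0.95, 0], "dr": [0, 0, 0], "fingers": 1}, {"dp": [0.07, -0.95, 0], "dr": [0, 0, 0], "fingers": 1}, {"dp": [0.07, -0.95, 0], "dr": [0, 0, 0], "fingers": 1}, {"dp": [0, 0, 0], "dr": [0, 0, 0], "fingers": 1}, {"dp": [0, 0, 0], "dr": [0, 0, 0], "fingers": 1}])

```text
clock: 11.45
position: [0.5346, -0.022, 0.1346]
tool_rot: [-3.14, -0.09, 0.0]
contact_force: [-0.3, -1.1, -0.9]
gripper_width: 1.006
finger_force: 0.0
```

```bash
python3 - <<'E'
from h import *
s=arm.observe(); print(s['clock'],s['position'],s['tool_rot'],s['contact_force'],s['gripper_width'])
for cam in ['top','scene','wrist']:
  im,c=snap(cam,cam+'5'); 
  for t in ['bar','piece1']: print(cam,t,[(round(d['score'],2),np.round(w(c,d['centre']),4).tolist()) for d in place_of(cam,t) if d['score']>.3])
E
```

```text
11.45 [ 0.53459089 -0.02201583  0.13458632] [-3.14027461e+00 -9.00088660e-02  7.20228661e-07] [-0.33570506 -1.14837338 -0.94266646] 1.0059072549857104
top bar [(0.75, [0.5259, -0.2477, -0.0006])]
top piece1 [(0.7, [0.4411, 0.4497, 0.0159]), (0.69, [0.4029, 0.3911, 0.0183]), (0.46, [0.4084, 0.3282, 0.0186]), (0.42, [0.4723, 0.3782, 0.0172])]
scene bar [(0.82, [0.5274, -0.2557, -0.0003])]
scene piece1 [(0.94, [0.4446, 0.4472, 0.0184]), (0.77, [0.4107, 0.3302, 0.0142]), (0.76, [0.4029, 0.392, 0.0147]), (0.67, [0.5504, 0.2345, 0.0166]), (0.66, [0.4744, 0.3705, 0.0188]), (0.61, [0.472, 0.2611, 0.0197]), (0.53, [0.5661, 0.3485, 0.016])]
wrist bar []
wrist piece1 [(0.64, [0.4727, 0.2604, 0.0189]), (0.63, [0.5533, 0.2321, 0.0196]), (0.61, [0.5354, -0.0244, 0.0253]), (0.49, [0.5822, -0.1082, 0.0499])]
```

Request:
step_arm(moves=[{"dp": [0, 0, 0.8], "dr": [0, 0, 0], "fingers": 1}, {"dp": [0, 0, 0.8], "dr": [0, 0, 0], "fingers": 1}, {"dp": [0, 0, 0.5], "dr": [0, 0, 0], "fingers": 1}, {"dp": [0, 0, 0.23], "dr": [0, 0, 0], "fingers": 1}, {"dp": [0, 0, 0], "dr": [0, 0, 0], "fingers": 0.5}, {"dp": [0, 0, 0], "dr": [0, 0, 0], "fingers": 0.4}, {"dp": [0, 0, 0], "dr": [0, 0, 0], "fingers": 0.3}, {"dp": [0, 0, 0], "dr": [0, 0, 0], "fingers": 0}])

```text
clock: 12.7
position: [0.5353, -0.0227, 0.0424]
tool_rot: [-3.14, -0.087, -0.003]
contact_force: [0.4, 0.1, 0.0]
gripper_width: 0.699
finger_force: 0.0
```

Request:
step_arm(moves=[{"dp": [0, 0, 0], "dr": [0, 0, 0], "fingers": 0}, {"dp": [0, 0, 0], "dr": [0, 0, 0], "fingers": 0}, {"dp": [0, 0, 0], "dr": [0, 0, 0], "fingers": 0}, {"dp": [0, 0, 0], "dr": [0, 0, 0], "fingers": 0}, {"dp": [0, 0, 0], "dr": [0, 0, 0], "fingers": 0}])

```text
clock: 13.2
position: [0.5346, -0.0229, 0.0415]
tool_rot: [3.14, 0.087, -0.0]
contact_force: [-0.9, 0.7, 1.4]
gripper_width: 0.358
finger_force: 30.0
```

Request:
step_arm(moves=[{"dp": [0, 0, -0.6], "dr": [0, 0, 0], "fingers": 0}, {"dp": [0, 0, -0.3], "dr": [0, 0, 0], "fingers": 0}, {"dp": [0, 0.7, 0], "dr": [0, 0, 0], "fingers": 0}, {"dp": [0, 0.8, 0], "dr": [0, 0, 0], "fingers": 0}, {"dp": [0.01, 0.7, 0], "dr": [0, 0, 0], "fingers": 0}, {"dp": [0, 0, 0], "dr": [0, 0, 0], "fingers": 0}, {"dp": [0, 0, 0], "dr": [0, 0, 0], "fingers": 0}])

```text
clock: 13.9
position: [0.5397, -0.1113, 0.0773]
tool_rot: [-3.14, -0.084, -0.0]
contact_force: [-0.1, 0.3, -1.1]
gripper_width: 0.357
finger_force: 30.0
```

Request:
step_arm(moves=[{"dp": [0, 0, 0.4], "dr": [0, 0, 0], "fingers": 0}, {"dp": [0, 0, 0.2], "dr": [0, 0, 0], "fingers": 0}, {"dp": [0, 0, 0.1], "dr": [0, 0, 0], "fingers": 0}, {"dp": [0, 0, 0], "dr": [0, 0, 0], "fingers": 0}, {"dp": [0, 0, 0], "dr": [0, 0, 0], "fingers": 0}])

```text
clock: 14.4
position: [0.5401, -0.1104, 0.0496]
tool_rot: [3.14, 0.088, 0.0]
contact_force: [0.4, -0.8, -0.4]
gripper_width: 0.354
finger_force: 30.0
```

Request:
step_arm(moves=[{"dp": [0, 0, 0.1], "dr": [0, 0, 0], "fingers": 0}, {"dp": [0, 0, 0.08], "dr": [0, 0, 0], "fingers": 0}, {"dp": [0, 0, 0.02], "dr": [0, 0, 0], "fingers": 0}, {"dp": [0, 0, 0], "dr": [0, 0, 0], "fingers": 0}, {"dp": [0, 0, 0], "dr": [0, 0, 0], "fingers": 0}])

```text
clock: 14.9
position: [0.5399, -0.1107, 0.0415]
tool_rot: [-3.14, -0.087, -0.0]
contact_force: [-0.8, 1.0, 2.6]
gripper_width: 0.355
finger_force: 30.0
```

Request:
step_arm(moves=[{"dp": [0, 0, 0], "dr": [0, 0, 0], "fingers": 0.7}, {"dp": [0, 0, 0], "dr": [0, 0, 0], "fingers": 0.7}, {"dp": [0, 0, 0], "dr": [0, 0, 0], "fingers": 0.7}, {"dp": [0, 0, 0], "dr": [0, 0, 0], "fingers": 0.7}, {"dp": [0, 0, -0.5], "dr": [0, 0, 0], "fingers": 0.7}, {"dp": [0, 0, -0.9], "dr": [0, 0, 0], "fingers": 1}, {"dp": [0, 0, -0.9], "dr": [0, 0, 0], "fingers": 1}])

```text
clock: 15.6
position: [0.5393, -0.1109, 0.1339]
tool_rot: [3.14, 0.087, -0.003]
contact_force: [1.4, 0.0, 0.1]
gripper_width: 0.821
finger_force: 0.0
```

Request:
step_arm(moves=[{"dp": [-0.18, -0.95, -0.1], "dr": [0, 0, 0], "fingers": 1}, {"dp": [-0.18, -0.95, -0.1], "dr": [0, 0, 0], "fingers": 1}, {"dp": [-0.18, -0.95, -0.1], "dr": [0, 0, 0], "fingers": 1}, {"dp": [-0.18, -0.95, -0.1], "dr": [0, 0, 0], "fingers": 1}, {"dp": [-0.18, -0.95, -0.1], "dr": [0, 0, 0], "fingers": 1}, {"dp": [-0.18, -0.95, -0.1], "dr": [0, 0, 0], "fingers": 1}, {"dp": [-0.18, -0.95, -0.1], "dr": [0, 0, 0], "fingers": 1}, {"dp": [-0.18, -0.95, -0.1], "dr": [0, 0, 0], "fingers": 1}])

```text
clock: 16.4
position: [0.4649, 0.1911, 0.1657]
tool_rot: [-3.14, -0.087, -0.0]
contact_force: [0.4, 0.5, -0.6]
gripper_width: 0.998
finger_force: 0.0
```

Request:
step_arm(moves=[{"dp": [-0.18, -0.95, 0], "dr": [0, 0, 0], "fingers": 1}, {"dp": [-0.18, -0.95, 0], "dr": [0, 0, 0], "fingers": 1}, {"dp": [-0.18, -0.95, 0], "dr": [0, 0, 0], "fingers": 1}, {"dp": [0, 0, 0], "dr": [0, 0, 0], "fingers": 1}, {"dp": [0, 0, 0], "dr": [0, 0, 0], "fingers": 1}])

```text
clock: 16.9
position: [0.4372, 0.3028, 0.165]
tool_rot: [3.14, 0.089, -0.001]
contact_force: [-0.2, -0.1, 0.6]
gripper_width: 1.001
finger_force: 0.0
```

```bash
cat >> h.py <<'E'
def pieces(im,c,cam='wrist'):
    out=[]
    hsv=cv2.cvtColor(im,cv2.COLOR_RGB2HSV)
    for d in place_of(cam,'piece1'):
        if d['score']<.3: continue
        X=w(c,d['centre']); u,v=pix(c,X)
        if not(8<u<632 and 8<v<392): continue
        r=5; patch=im[int(v)-r:int(v)+r,int(u)-r:int(u)+r].reshape(-1,3).mean(0)
        out.append((round(d['score'],2),X.round(4).tolist(),[int(u),int(v)],patch.astype(int).tolist()))
    return out
E
python3 - <<'E'
from h import *
s=arm.observe(); print(s['clock'],s['position'],s['tool_rot'])
im,c=snap('wrist','w6')
for p in pieces(im,c): print(p)
E
```

```text
16.9 [0.43722701 0.30280325 0.16504221] [ 3.13978862e+00  8.94116266e-02 -7.52814891e-04]
(0.94, [0.4748, 0.2643, 0.0205], [365, 147], [245, 226, 188])
(0.88, [0.5656, 0.3508, 0.02], [271, 31], [248, 245, 214])
(0.76, [0.4723, 0.3696, 0.0202], [249, 143], [246, 227, 191])
(0.73, [0.406, 0.3306, 0.0171], [290, 212], [192, 50, 36])
(0.6, [0.5544, 0.233, 0.0218], [412, 54], [248, 246, 216])
(0.6, [0.4429, 0.453, 0.0187], [161, 169], [58, 66, 115])
(0.55, [0.4005, 0.3914, 0.0199], [228, 215], [60, 67, 115])
```

View pics/w6.png

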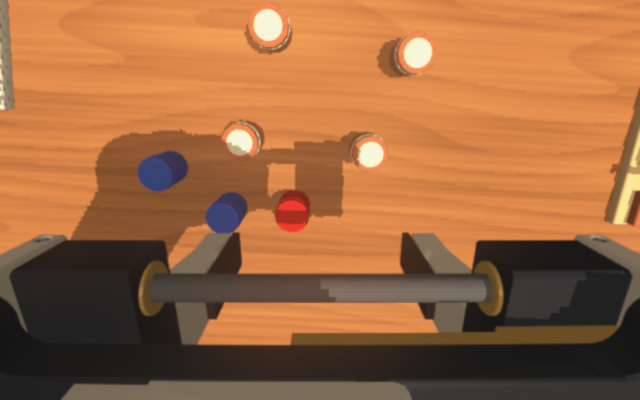

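The view shows four plain pieces with pale tops at (268,25), (417,53), (241,140) and (370,151). The look-alikes are blue at (162,171) and (226,212) and red at (292,211). I'll compute the disc centroids.

```bash
cat >> h.py <<'E'
def discs(im,c):
    "bench pieces: centroids of pale top discs (z=.036) beside network positions"
    out=[]
    m=((im[:,:,2]>95)&(im[:,:,2]>0.55*im[:,:,0])&(im[:,:,0]>im[:,:,2])).astype(np.uint8)
    n,lab,st,cen=cv2.connectedComponentsWithStats(m)
    for p in pieces(im,c):
        u,v=pix(c,[p[1][0],p[1][1],.036]); 
        k=[i for i in range(1,n) if st[i,4]>150 and np.hypot(*(cen[i]-[u,v]))<14]
        for i in k: out.append((onz(c,cen[i],.036).round(4)[:2].tolist(),st[i,2:5].tolist(),p[1]))
    return out
def go(x,y,z):
    s=arm.observe(); R=Ro.from_rotvec(s['tool_rot']).as_matrix()
    print('from',s['position'].round(4),'units',(R.T@(np.array([x,y,z])-s['position'])/.04).round(3))
E
python3 - <<'E'
from h import *
im,c=snap('wrist')
D=discs(im,c)
for d in D: print(d)
E
```

```text
([0.4754, 0.3754], [26, 26, 538], [0.4781, 0.3688, 0.0213])
([0.4714, 0.2623], [26, 26, 532], [0.4757, 0.2591, 0.0198])
([0.5675, 0.3518], [29, 32, 732], [0.5661, 0.3502, 0.0196])
([0.5544, 0.2332], [28, 30, 684], [0.556, 0.2319, 0.0186])
```

Request:
step_arm(moves=[{"dp": [0.41, 0.53, 0], "dr": [0, 0, 0], "fingers": 1}, {"dp": [0.41, 0.53, 0], "dr": [0, 0, 0], "fingers": 1}, {"dp": [0, 0, 0.9], "dr": [0, 0, 0], "fingers": 1}, {"dp": [0, 0, 0.9], "dr": [0, 0, 0], "fingers": 1}, {"dp": [0, 0, 0.9], "dr": [0, 0, 0], "fingers": 1}, {"dp": [0, 0, 0.5], "dr": [0, 0, 0], "fingers": 1}, {"dp": [0, 0, 0.14], "dr": [0, 0, 0], "fingers": 1}, {"dp": [0, 0, 0], "dr": [0, 0, 0], "fingers": 0.5}])

```text
clock: 17.9
position: [0.4729, 0.2609, 0.0315]
tool_rot: [3.139, 0.085, -0.001]
contact_force: [-0.1, 0.1, 1.5]
gripper_width: 0.956
finger_force: 0.0
```

Request:
step_arm(moves=[{"dp": [0, 0, 0], "dr": [0, 0, 0], "fingers": 0.4}, {"dp": [0, 0, 0], "dr": [0, 0, 0], "fingers": 0.3}, {"dp": [0, 0, 0], "dr": [0, 0, 0], "fingers": 0}, {"dp": [0, 0, 0], "dr": [0, 0, 0], "fingers": 0}, {"dp": [0, 0, 0], "dr": [0, 0, 0], "fingers": 0}, {"dp": [0, 0, 0], "dr": [0, 0, 0], "fingers": 0}, {"dp": [0, 0, 0], "dr": [0, 0, 0], "fingers": 0}, {"dp": [0, 0, 0], "dr": [0, 0, 0], "fingers": 0}])

```text
clock: 18.7
position: [0.4728, 0.2618, 0.0318]
tool_rot: [3.14, 0.087, 0.0]
contact_force: [-0.6, -0.5, 2.6]
gripper_width: 0.355
finger_force: 30.0
```

Request:
step_arm(moves=[{"dp": [0, 0, -0.8], "dr": [0, 0, 0], "fingers": 0}, {"dp": [0, 0, -0.8], "dr": [0, 0, 0], "fingers": 0}, {"dp": [0, 0, -0.8], "dr": [0, 0, 0], "fingers": 0}, {"dp": [0.42, 0.94, 0], "dr": [0, 0, 0], "fingers": 0}, {"dp": [0.42, 0.94, 0], "dr": [0, 0, 0], "fingers": 0}, {"dp": [0.42, 0.94, 0], "dr": [0, 0, 0], "fingers": 0}, {"dp": [0.42, 0.94, 0], "dr": [0, 0, 0], "fingers": 0}, {"dp": [0.42, 0.94, 0], "dr": [0, 0, 0], "fingers": 0}])

```text
clock: 19.5
position: [0.5675, 0.0772, 0.1277]
tool_rot: [-3.14, -0.087, 0.0]
contact_force: [0.4, -0.1, 0.1]
gripper_width: 0.356
finger_force: 30.0
```

Request:
step_arm(moves=[{"dp": [0.42, 0.94, 0], "dr": [0, 0, 0], "fingers": 0}, {"dp": [0.42, 0.94, 0], "dr": [0, 0, 0], "fingers": 0}, {"dp": [0.42, 0.94, 0], "dr": [0, 0, 0], "fingers": 0}, {"dp": [0.42, 0.94, 0], "dr": [0, 0, 0], "fingers": 0}, {"dp": [0.42, 0.94, 0], "dr": [0, 0, 0], "fingers": 0}, {"dp": [0, 0, 0], "dr": [0, 0, 0], "fingers": 0}, {"dp": [0, 0, 0], "dr": [0, 0, 0], "fingers": 0}, {"dp": [0, 0, 0], "dr": [0, 0, 0], "fingers": 0}])

```text
clock: 20.3
position: [0.6608, -0.104, 0.1273]
tool_rot: [-3.14, -0.087, 0.001]
contact_force: [-0.5, 0.3, -0.5]
gripper_width: 0.356
finger_force: 30.0
```

```bash
python3 - <<'E'
from h import *
go(.6604,-.1040,.0418); s=arm.observe();print(s['gripper_width'],s['clock'])
im,c=snap('wrist','w7'); 
p=pix(c,[.6604,-.104,.024]);print(p, pix(c,s['position']))
for q in pieces(im,c): print(q)
E
```

```text
from [ 0.6608 -0.104   0.1273] units [-0.008  0.     2.139]
0.35634845543420285 20.3
[321.2813416  198.61892688] [321.55224332 261.35250081]
(0.91, [0.5381, -0.1129, 0.0259], [323, 324], [188, 113, 72])
(0.77, [0.6633, -0.1052, 0.1124], [324, 243], [160, 89, 55])
```

Request:
step_arm(moves=[{"dp": [0, 0, 0.8], "dr": [0, 0, 0], "fingers": 0}, {"dp": [0, 0, 0.8], "dr": [0, 0, 0], "fingers": 0}, {"dp": [0, 0, 0.2], "dr": [0, 0, 0], "fingers": 0}, {"dp": [0, 0, 0.1], "dr": [0, 0, 0], "fingers": 0}, {"dp": [0, 0, 0.06], "dr": [0, 0, 0], "fingers": 0}, {"dp": [0, 0, 0], "dr": [0, 0, 0], "fingers": 0}, {"dp": [0, 0, 0], "dr": [0, 0, 0], "fingers": 0}])

```text
clock: 21.1
position: [0.662, -0.1043, 0.0507]
tool_rot: [-3.14, -0.087, -0.003]
contact_force: [-0.7, -1.2, -0.0]
gripper_width: 0.354
finger_force: 30.0
```

Inside the pocket with no contact; I'll seat it.

Request:
step_arm(moves=[{"dp": [-0.02, 0, 0.1], "dr": [0, 0, 0], "fingers": 0}, {"dp": [0, 0, 0.08], "dr": [0, 0, 0], "fingers": 0}, {"dp": [0, 0, 0.03], "dr": [0, 0, 0], "fingers": 0}, {"dp": [0, 0, 0], "dr": [0, 0, 0], "fingers": 0}, {"dp": [0, 0, 0], "dr": [0, 0, 0], "fingers": 0}])

```text
clock: 21.6
position: [0.6605, -0.1045, 0.0419]
tool_rot: [3.14, 0.087, 0.001]
contact_force: [-1.8, 0.9, 7.2]
gripper_width: 0.358
finger_force: 30.0
```

Request:
step_arm(moves=[{"dp": [0, 0, 0], "dr": [0, 0, 0], "fingers": 0.7}, {"dp": [0, 0, 0], "dr": [0, 0, 0], "fingers": 0.7}, {"dp": [0, 0, 0], "dr": [0, 0, 0], "fingers": 0.7}, {"dp": [0, 0, 0], "dr": [0, 0, 0], "fingers": 0.7}, {"dp": [0, 0, -0.5], "dr": [0, 0, 0], "fingers": 0.7}, {"dp": [0, 0, -0.9], "dr": [0, 0, 0], "fingers": 1}, {"dp": [0, 0, -0.9], "dr": [0, 0, 0], "fingers": 1}, {"dp": [0, 0, -0.8], "dr": [0, 0, 0], "fingers": 1}])

```text
clock: 22.4
position: [0.6606, -0.1046, 0.1666]
tool_rot: [3.14, 0.087, 0.001]
contact_force: [1.5, -0.2, 0.9]
gripper_width: 0.907
finger_force: 0.0
```

Request:
step_arm(moves=[{"dp": [-0.46, -0.95, 0], "dr": [0, 0, 0], "fingers": 1}, {"dp": [-0.46, -0.95, 0], "dr": [0, 0, 0], "fingers": 1}, {"dp": [-0.46, -0.95, 0], "dr": [0, 0, 0], "fingers": 1}, {"dp": [-0.46, -0.95, 0], "dr": [0, 0, 0], "fingers": 1}, {"dp": [-0.46, -0.95, 0], "dr": [0, 0, 0], "fingers": 1}, {"dp": [-0.46, -0.95, 0], "dr": [0, 0, 0], "fingers": 1}, {"dp": [-0.46, -0.95, 0], "dr": [0, 0, 0], "fingers": 1}])

```text
clock: 23.1
position: [0.5162, 0.1553, 0.165]
tool_rot: [-3.14, -0.087, -0.0]
contact_force: [1.6, -0.3, -0.7]
gripper_width: 1.005
finger_force: 0.0
```

Request:
step_arm(moves=[{"dp": [-0.46, -0.95, 0], "dr": [0, 0, 0], "fingers": 1}, {"dp": [-0.46, -0.95, 0], "dr": [0, 0, 0], "fingers": 1}, {"dp": [-0.46, -0.95, 0], "dr": [0, 0, 0], "fingers": 1}, {"dp": [0, 0, 0], "dr": [0, 0, 0], "fingers": 1}, {"dp": [0, 0, 0], "dr": [0, 0, 0], "fingers": 1}])

```text
clock: 23.6
position: [0.4553, 0.2657, 0.165]
tool_rot: [3.14, 0.091, 0.0]
contact_force: [0.1, 0.1, -0.2]
gripper_width: 1.0
finger_force: 0.0
```

```bash
python3 - <<'E'
from h import *
for i in range(2):
    im,c=snap('wrist')
    for d in discs(im,c): print(d)
go(.5544,.2332,.0315)
im,c=snap('top'); print([q for q in pieces(im,c,'top') if q[1][1]<.1])
E
```

```text
([0.5544, 0.2333], [28, 30, 659], [0.5551, 0.2352, 0.0192])
([0.4752, 0.3755], [26, 25, 488], [0.4728, 0.3722, 0.0188])
([0.5675, 0.3519], [29, 31, 704], [0.566, 0.3486, 0.0199])
([0.4752, 0.3756], [25, 24, 493], [0.4762, 0.3701, 0.02])
([0.5544, 0.2333], [28, 30, 657], [0.5534, 0.2335, 0.0181])
from [0.4562 0.2639 0.1649] units [2.411 0.899 3.334]
[(0.63, [0.6588, -0.1029, 0.0324], [385, 174], [152, 128, 97]), (0.55, [0.5409, -0.111, 0.0263], [391, 222], [161, 140, 107])]
```

Request:
step_arm(moves=[{"dp": [0.81, 0.3, 0], "dr": [0, 0, 0], "fingers": 1}, {"dp": [0.8, 0.3, 0], "dr": [0, 0, 0], "fingers": 1}, {"dp": [0.8, 0.3, 0.3], "dr": [0, 0, 0], "fingers": 1}, {"dp": [0, 0, 0.9], "dr": [0, 0, 0], "fingers": 1}, {"dp": [0, 0, 0.9], "dr": [0, 0, 0], "fingers": 1}, {"dp": [0, 0, 0.8], "dr": [0, 0, 0], "fingers": 1}, {"dp": [0, 0, 0.43], "dr": [0, 0, 0], "fingers": 1}, {"dp": [0, 0, 0], "dr": [0, 0, 0], "fingers": 0.5}])

```text
clock: 24.7
position: [0.5528, 0.2321, 0.0288]
tool_rot: [3.137, 0.084, -0.007]
contact_force: [-0.5, -0.1, 0.4]
gripper_width: 0.957
finger_force: 0.0
```

Request:
step_arm(moves=[{"dp": [0, 0, 0], "dr": [0, 0, 0], "fingers": 0.4}, {"dp": [0, 0, 0], "dr": [0, 0, 0], "fingers": 0.3}, {"dp": [0, 0, 0], "dr": [0, 0, 0], "fingers": 0}, {"dp": [0, 0, 0], "dr": [0, 0, 0], "fingers": 0}, {"dp": [0, 0, 0], "dr": [0, 0, 0], "fingers": 0}, {"dp": [0, 0, 0], "dr": [0, 0, 0], "fingers": 0}, {"dp": [0, 0, 0], "dr": [0, 0, 0], "fingers": 0}, {"dp": [0, 0, 0], "dr": [0, 0, 0], "fingers": 0}])

```text
clock: 25.5
position: [0.5541, 0.2342, 0.032]
tool_rot: [-3.14, -0.087, -0.0]
contact_force: [-0.6, 0.4, 3.1]
gripper_width: 0.357
finger_force: 30.0
```

Request:
step_arm(moves=[{"dp": [0, 0, -0.8], "dr": [0, 0, 0], "fingers": 0}, {"dp": [0, 0, -0.8], "dr": [0, 0, 0], "fingers": 0}, {"dp": [0, 0, -0.8], "dr": [0, 0, 0], "fingers": 0}, {"dp": [0.12, 0.86, 0], "dr": [0, 0, 0], "fingers": 0}, {"dp": [0.12, 0.86, 0], "dr": [0, 0, 0], "fingers": 0}, {"dp": [0.12, 0.86, 0], "dr": [0, 0, 0], "fingers": 0}, {"dp": [0.12, 0.86, 0], "dr": [0, 0, 0], "fingers": 0}, {"dp": [0.12, 0.86, 0], "dr": [0, 0, 0], "fingers": 0}])

```text
clock: 26.3
position: [0.5875, 0.0625, 0.1277]
tool_rot: [-3.14, -0.087, 0.0]
contact_force: [0.8, 0.5, -1.4]
gripper_width: 0.353
finger_force: 30.0
```

Request:
step_arm(moves=[{"dp": [0.12, 0.86, 0], "dr": [0, 0, 0], "fingers": 0}, {"dp": [0.12, 0.86, 0], "dr": [0, 0, 0], "fingers": 0}, {"dp": [0.12, 0.86, 0], "dr": [0, 0, 0], "fingers": 0}, {"dp": [0.12, 0.86, 0], "dr": [0, 0, 0], "fingers": 0}, {"dp": [0.12, 0.86, 0], "dr": [0, 0, 0], "fingers": 0}, {"dp": [0, 0, 0], "dr": [0, 0, 0], "fingers": 0}, {"dp": [0, 0, 0], "dr": [0, 0, 0], "fingers": 0}, {"dp": [0, 0, 0], "dr": [0, 0, 0], "fingers": 0}])

```text
clock: 27.1
position: [0.6207, -0.1062, 0.1275]
tool_rot: [-3.14, -0.087, 0.001]
contact_force: [0.3, 0.4, -1.1]
gripper_width: 0.356
finger_force: 30.0
```

Request:
step_arm(moves=[{"dp": [0, 0, 0.8], "dr": [0, 0, 0], "fingers": 0}, {"dp": [0, 0, 0.8], "dr": [0, 0, 0], "fingers": 0}, {"dp": [0, 0, 0.2], "dr": [0, 0, 0], "fingers": 0}, {"dp": [0, 0, 0.1], "dr": [0, 0, 0], "fingers": 0}, {"dp": [0, 0, 0.06], "dr": [0, 0, 0], "fingers": 0}, {"dp": [0, 0, 0], "dr": [0, 0, 0], "fingers": 0}, {"dp": [0, 0, 0], "dr": [0, 0, 0], "fingers": 0}])

```text
clock: 27.8
position: [0.6217, -0.1065, 0.0506]
tool_rot: [-3.14, -0.087, -0.003]
contact_force: [-0.5, -0.5, 0.0]
gripper_width: 0.354
finger_force: 30.0
```

Request:
step_arm(moves=[{"dp": [-0.01, 0, 0.1], "dr": [0, 0, 0], "fingers": 0}, {"dp": [0, 0, 0.08], "dr": [0, 0, 0], "fingers": 0}, {"dp": [0, 0, 0.03], "dr": [0, 0, 0], "fingers": 0}, {"dp": [0, 0, 0], "dr": [0, 0, 0], "fingers": 0}, {"dp": [0, 0, 0], "dr": [0, 0, 0], "fingers": 0}])

```text
clock: 28.3
position: [0.6207, -0.1067, 0.0419]
tool_rot: [3.14, 0.087, 0.001]
contact_force: [-2.1, 1.7, 8.8]
gripper_width: 0.354
finger_force: 30.0
```

Request:
step_arm(moves=[{"dp": [0, 0, 0], "dr": [0, 0, 0], "fingers": 0.7}, {"dp": [0, 0, 0], "dr": [0, 0, 0], "fingers": 0.7}, {"dp": [0, 0, 0], "dr": [0, 0, 0], "fingers": 0.7}, {"dp": [0, 0, 0], "dr": [0, 0, 0], "fingers": 0.7}, {"dp": [0, 0, -0.5], "dr": [0, 0, 0], "fingers": 0.7}, {"dp": [0, 0, -0.9], "dr": [0, 0, 0], "fingers": 1}, {"dp": [0, 0, -0.9], "dr": [0, 0, 0], "fingers": 1}, {"dp": [0, 0, -0.8], "dr": [0, 0, 0], "fingers": 1}])

```text
clock: 29.1
position: [0.6207, -0.1067, 0.1666]
tool_rot: [3.14, 0.087, 0.001]
contact_force: [0.3, -0.1, -0.2]
gripper_width: 0.912
finger_force: 0.0
```

Request:
step_arm(moves=[{"dp": [-0.31, -0.93, 0], "dr": [0, 0, 0], "fingers": 1}, {"dp": [-0.31, -0.93, 0], "dr": [0, 0, 0], "fingers": 1}, {"dp": [-0.31, -0.93, 0], "dr": [0, 0, 0], "fingers": 1}, {"dp": [-0.31, -0.93, 0], "dr": [0, 0, 0], "fingers": 1}, {"dp": [-0.31, -0.93, 0], "dr": [0, 0, 0], "fingers": 1}, {"dp": [-0.31, -0.93, 0], "dr": [0, 0, 0], "fingers": 1}, {"dp": [-0.31, -0.93, 0], "dr": [0, 0, 0], "fingers": 1}])

```text
clock: 29.8
position: [0.5187, 0.1499, 0.165]
tool_rot: [-3.14, -0.087, -0.0]
contact_force: [0.4, 0.9, 0.6]
gripper_width: 0.999
finger_force: 0.0
```

Request:
step_arm(moves=[{"dp": [-0.31, -0.93, 0], "dr": [0, 0, 0], "fingers": 1}, {"dp": [-0.31, -0.93, 0], "dr": [0, 0, 0], "fingers": 1}, {"dp": [-0.31, -0.93, 0], "dr": [0, 0, 0], "fingers": 1}, {"dp": [-0.31, -0.93, 0], "dr": [0, 0, 0], "fingers": 1}, {"dp": [-0.31, -0.93, 0], "dr": [0, 0, 0], "fingers": 1}, {"dp": [0, 0, 0], "dr": [0, 0, 0], "fingers": 1}, {"dp": [0, 0, 0], "dr": [0, 0, 0], "fingers": 1}])

```text
clock: 30.5
position: [0.4468, 0.3315, 0.1647]
tool_rot: [3.14, 0.09, -0.001]
contact_force: [-0.5, -0.1, -0.7]
gripper_width: 1.004
finger_force: 0.0
```

```bash
python3 - <<'E'
from h import *
for i in range(2):
    im,c=snap('wrist')
    for d in discs(im,c): print(d)
go(.5675,.3518,.0315)
E
```

```text
([0.5675, 0.3518], [29, 32, 712], [0.5679, 0.349, 0.0179])
([0.502, 0.3993], [27, 27, 583], [0.4998, 0.3976, 0.0188])
([0.5019, 0.3992], [27, 27, 582], [0.5018, 0.3943, 0.0192])
([0.5674, 0.3518], [29, 31, 710], [0.5655, 0.3504, 0.0166])
from [0.4477 0.3298 0.1649] units [ 3.022 -0.387  3.335]
```

Request:
step_arm(moves=[{"dp": [0.76, -0.1, 0], "dr": [0, 0, 0], "fingers": 1}, {"dp": [0.76, -0.1, 0], "dr": [0, 0, 0], "fingers": 1}, {"dp": [0.75, -0.1, 0], "dr": [0, 0, 0], "fingers": 1}, {"dp": [0.75, -0.09, 0.2], "dr": [0, 0, 0], "fingers": 1}, {"dp": [0, 0, 0.9], "dr": [0, 0, 0], "fingers": 1}, {"dp": [0, 0, 0.9], "dr": [0, 0, 0], "fingers": 1}, {"dp": [0, 0, 0.9], "dr": [0, 0, 0], "fingers": 1}, {"dp": [0, 0, 0.43], "dr": [0, 0, 0], "fingers": 1}])

```text
clock: 31.5
position: [0.5662, 0.3504, 0.0281]
tool_rot: [3.138, 0.083, -0.006]
contact_force: [-0.4, -0.7, 0.5]
gripper_width: 0.999
finger_force: 0.0
```

Request:
step_arm(moves=[{"dp": [0, 0, 0], "dr": [0, 0, 0], "fingers": 0.5}, {"dp": [0, 0, 0], "dr": [0, 0, 0], "fingers": 0.3}, {"dp": [0, 0, 0], "dr": [0, 0, 0], "fingers": 0}, {"dp": [0, 0, 0], "dr": [0, 0, 0], "fingers": 0}, {"dp": [0, 0, 0], "dr": [0, 0, 0], "fingers": 0}, {"dp": [0, 0, 0], "dr": [0, 0, 0], "fingers": 0}, {"dp": [0, 0, 0], "dr": [0, 0, 0], "fingers": 0}, {"dp": [0, 0, 0], "dr": [0, 0, 0], "fingers": 0}])

```text
clock: 32.3
position: [0.5671, 0.3531, 0.032]
tool_rot: [-3.14, -0.087, -0.0]
contact_force: [-0.9, -0.0, 2.1]
gripper_width: 0.352
finger_force: 30.0
```

Request:
step_arm(moves=[{"dp": [0, 0, -0.8], "dr": [0, 0, 0], "fingers": 0}, {"dp": [0, 0, -0.8], "dr": [0, 0, 0], "fingers": 0}, {"dp": [0, 0, -0.8], "dr": [0, 0, 0], "fingers": 0}, {"dp": [-0.03, 0.96, 0], "dr": [0, 0, 0], "fingers": 0}, {"dp": [-0.03, 0.96, 0], "dr": [0, 0, 0], "fingers": 0}, {"dp": [-0.03, 0.96, 0], "dr": [0, 0, 0], "fingers": 0}, {"dp": [-0.03, 0.96, 0], "dr": [0, 0, 0], "fingers": 0}, {"dp": [-0.03, 0.96, 0], "dr": [0, 0, 0], "fingers": 0}])

```text
clock: 33.1
position: [0.5714, 0.1596, 0.1278]
tool_rot: [-3.14, -0.087, -0.0]
contact_force: [0.9, -0.0, -0.6]
gripper_width: 0.348
finger_force: 30.0
```

Request:
step_arm(moves=[{"dp": [-0.03, 0.96, 0], "dr": [0, 0, 0], "fingers": 0}, {"dp": [-0.02, 0.96, 0], "dr": [0, 0, 0], "fingers": 0}, {"dp": [-0.02, 0.96, 0], "dr": [0, 0, 0], "fingers": 0}, {"dp": [-0.02, 0.96, 0], "dr": [0, 0, 0], "fingers": 0}, {"dp": [-0.02, 0.96, 0], "dr": [0, 0, 0], "fingers": 0}, {"dp": [-0.02, 0.96, 0], "dr": [0, 0, 0], "fingers": 0}, {"dp": [-0.02, 0.96, 0], "dr": [0, 0, 0], "fingers": 0}])

```text
clock: 33.8
position: [0.5804, -0.1092, 0.1278]
tool_rot: [-3.14, -0.087, -0.0]
contact_force: [0.1, -0.7, -0.6]
gripper_width: 0.353
finger_force: 30.0
```

Request:
step_arm(moves=[{"dp": [0, 0, 0], "dr": [0, 0, 0], "fingers": 0}, {"dp": [0, 0, 0], "dr": [0, 0, 0], "fingers": 0}, {"dp": [0, 0, 0], "dr": [0, 0, 0], "fingers": 0}])

```text
clock: 34.1
position: [0.5805, -0.1072, 0.1277]
tool_rot: [-3.14, -0.087, 0.0]
contact_force: [0.5, 0.4, -0.9]
gripper_width: 0.355
finger_force: 30.0
```

Request:
step_arm(moves=[{"dp": [0, 0.03, 0.8], "dr": [0, 0, 0], "fingers": 0}, {"dp": [0, 0, 0.8], "dr": [0, 0, 0], "fingers": 0}, {"dp": [0, 0, 0.2], "dr": [0, 0, 0], "fingers": 0}, {"dp": [0, 0, 0.1], "dr": [0, 0, 0], "fingers": 0}, {"dp": [0, 0, 0.06], "dr": [0, 0, 0], "fingers": 0}, {"dp": [0, 0, 0], "dr": [0, 0, 0], "fingers": 0}, {"dp": [0, 0, 0], "dr": [0, 0, 0], "fingers": 0}])

```text
clock: 34.8
position: [0.5814, -0.1087, 0.0505]
tool_rot: [-3.14, -0.087, -0.003]
contact_force: [0.2, -0.3, -0.3]
gripper_width: 0.354
finger_force: 30.0
```

Request:
step_arm(moves=[{"dp": [-0.01, 0, 0.1], "dr": [0, 0, 0], "fingers": 0}, {"dp": [0, 0, 0.08], "dr": [0, 0, 0], "fingers": 0}, {"dp": [0, 0, 0.03], "dr": [0, 0, 0], "fingers": 0}, {"dp": [0, 0, 0], "dr": [0, 0, 0], "fingers": 0}, {"dp": [0, 0, 0], "dr": [0, 0, 0], "fingers": 0}])

```text
clock: 35.3
position: [0.5804, -0.1089, 0.0419]
tool_rot: [3.14, 0.087, 0.001]
contact_force: [-2.6, 1.9, 9.5]
gripper_width: 0.357
finger_force: 30.0
```

Request:
step_arm(moves=[{"dp": [0, 0, 0], "dr": [0, 0, 0], "fingers": 0.7}, {"dp": [0, 0, 0], "dr": [0, 0, 0], "fingers": 0.7}, {"dp": [0, 0, 0], "dr": [0, 0, 0], "fingers": 0.7}, {"dp": [0, 0, 0], "dr": [0, 0, 0], "fingers": 0.7}, {"dp": [0, 0, -0.5], "dr": [0, 0, 0], "fingers": 0.7}, {"dp": [0, 0, -0.9], "dr": [0, 0, 0], "fingers": 1}, {"dp": [0, 0, -0.9], "dr": [0, 0, 0], "fingers": 1}, {"dp": [0, 0, -0.8], "dr": [0, 0, 0], "fingers": 1}])

```text
clock: 36.1
position: [0.5803, -0.109, 0.1665]
tool_rot: [3.14, 0.087, 0.0]
contact_force: [-0.4, 0.5, -0.7]
gripper_width: 0.912
finger_force: 0.0
```

Request:
step_arm(moves=[{"dp": [-0.26, -0.92, 0], "dr": [0, 0, 0], "fingers": 1}, {"dp": [-0.26, -0.92, 0], "dr": [0, 0, 0], "fingers": 1}, {"dp": [-0.26, -0.92, 0], "dr": [0, 0, 0], "fingers": 1}, {"dp": [-0.26, -0.92, 0], "dr": [0, 0, 0], "fingers": 1}, {"dp": [-0.26, -0.92, 0], "dr": [0, 0, 0], "fingers": 1}, {"dp": [-0.26, -0.92, 0], "dr": [0, 0, 0], "fingers": 1}, {"dp": [-0.26, -0.92, 0], "dr": [0, 0, 0], "fingers": 1}])

```text
clock: 36.8
position: [0.4926, 0.1456, 0.165]
tool_rot: [-3.14, -0.087, -0.0]
contact_force: [1.1, -0.4, 0.1]
gripper_width: 1.002
finger_force: 0.0
```

Request:
step_arm(moves=[{"dp": [-0.26, -0.92, 0], "dr": [0, 0, 0], "fingers": 1}, {"dp": [-0.26, -0.92, 0], "dr": [0, 0, 0], "fingers": 1}, {"dp": [-0.26, -0.92, 0], "dr": [0, 0, 0], "fingers": 1}, {"dp": [-0.26, -0.92, 0], "dr": [0, 0, 0], "fingers": 1}, {"dp": [-0.26, -0.92, 0], "dr": [0, 0, 0], "fingers": 1}, {"dp": [-0.26, -0.92, 0], "dr": [0, 0, 0], "fingers": 1}, {"dp": [0, 0, 0], "dr": [0, 0, 0], "fingers": 1}, {"dp": [0, 0, 0], "dr": [0, 0, 0], "fingers": 1}])

```text
clock: 37.6
position: [0.4183, 0.3618, 0.1645]
tool_rot: [3.14, 0.089, -0.001]
contact_force: [0.1, -0.6, 0.2]
gripper_width: 0.999
finger_force: 0.0
```

```bash
python3 - <<'E'
from h import *
for i in range(2):
    im,c=snap('wrist')
    for d in discs(im,c): print(d)
go(*discs(im,c)[0][0],.0315)
E
```

```text
([0.502, 0.3991], [28, 30, 635], [0.5012, 0.3969, 0.0213])
([0.502, 0.3991], [28, 29, 636], [0.5013, 0.3954, 0.023])
from [0.4192 0.3604 0.1651] units [ 2.119 -0.855  3.339]
```

Request:
step_arm(moves=[{"dp": [0.71, -0.29, 0], "dr": [0, 0, 0], "fingers": 1}, {"dp": [0.71, -0.29, 0], "dr": [0, 0, 0], "fingers": 1}, {"dp": [0.7, -0.28, 0], "dr": [0, 0, 0], "fingers": 1}, {"dp": [0, 0, 0.9], "dr": [0, 0, 0], "fingers": 1}, {"dp": [0, 0, 0.9], "dr": [0, 0, 0], "fingers": 1}, {"dp": [0, 0, 0.9], "dr": [0, 0, 0], "fingers": 1}, {"dp": [0, 0, 0.5], "dr": [0, 0, 0], "fingers": 1}, {"dp": [0, 0, 0.13], "dr": [0, 0, 0], "fingers": 1}])

```text
clock: 38.65
position: [0.5009, 0.3981, 0.029]
tool_rot: [3.137, 0.084, -0.005]
contact_force: [-0.1, 0.1, 0.1]
gripper_width: 1.002
finger_force: 0.0
```

Request:
step_arm(moves=[{"dp": [0, 0, 0], "dr": [0, 0, 0], "fingers": 0.5}, {"dp": [0, 0, 0], "dr": [0, 0, 0], "fingers": 0.3}, {"dp": [0, 0, 0], "dr": [0, 0, 0], "fingers": 0}, {"dp": [0, 0, 0], "dr": [0, 0, 0], "fingers": 0}, {"dp": [0, 0, 0], "dr": [0, 0, 0], "fingers": 0}, {"dp": [0, 0, 0], "dr": [0, 0, 0], "fingers": 0}, {"dp": [0, 0, 0], "dr": [0, 0, 0], "fingers": 0}, {"dp": [0, 0, 0], "dr": [0, 0, 0], "fingers": 0}])

```text
clock: 39.45
position: [0.5016, 0.4003, 0.0319]
tool_rot: [3.14, 0.087, 0.0]
contact_force: [-1.0, -0.4, 1.6]
gripper_width: 0.357
finger_force: 30.0
```

Request:
step_arm(moves=[{"dp": [0, 0, -0.8], "dr": [0, 0, 0], "fingers": 0}, {"dp": [0, 0, -0.8], "dr": [0, 0, 0], "fingers": 0}, {"dp": [0, 0, -0.8], "dr": [0, 0, 0], "fingers": 0}, {"dp": [-0.05, 0.91, 0], "dr": [0, 0, 0], "fingers": 0}, {"dp": [-0.05, 0.91, 0], "dr": [0, 0, 0], "fingers": 0}, {"dp": [-0.05, 0.91, 0], "dr": [0, 0, 0], "fingers": 0}, {"dp": [-0.05, 0.91, 0], "dr": [0, 0, 0], "fingers": 0}])

```text
clock: 40.15
position: [0.5013, 0.2531, 0.1277]
tool_rot: [3.14, 0.087, -0.0]
contact_force: [0.6, -0.1, -0.1]
gripper_width: 0.36
finger_force: 30.0
```

Request:
step_arm(moves=[{"dp": [-0.05, 0.91, 0], "dr": [0, 0, 0], "fingers": 0}, {"dp": [-0.05, 0.91, 0], "dr": [0, 0, 0], "fingers": 0}, {"dp": [-0.05, 0.91, 0], "dr": [0, 0, 0], "fingers": 0}, {"dp": [-0.05, 0.91, 0], "dr": [0, 0, 0], "fingers": 0}, {"dp": [-0.05, 0.91, 0], "dr": [0, 0, 0], "fingers": 0}])

```text
clock: 40.65
position: [0.5014, 0.0708, 0.1279]
tool_rot: [-3.14, -0.087, -0.0]
contact_force: [0.9, -0.4, -0.7]
gripper_width: 0.359
finger_force: 30.0
```

Request:
step_arm(moves=[{"dp": [-0.05, 0.91, 0], "dr": [0, 0, 0], "fingers": 0}, {"dp": [-0.05, 0.91, 0], "dr": [0, 0, 0], "fingers": 0}, {"dp": [-0.05, 0.91, 0], "dr": [0, 0, 0], "fingers": 0}, {"dp": [-0.06, 0.91, 0], "dr": [0, 0, 0], "fingers": 0}, {"dp": [-0.06, 0.91, 0], "dr": [0, 0, 0], "fingers": 0}, {"dp": [0, 0, 0], "dr": [0, 0, 0], "fingers": 0}, {"dp": [0, 0, 0], "dr": [0, 0, 0], "fingers": 0}, {"dp": [0, 0, 0], "dr": [0, 0, 0], "fingers": 0}])

```text
clock: 41.45
position: [0.5009, -0.1097, 0.1277]
tool_rot: [-3.14, -0.087, 0.0]
contact_force: [0.3, 0.3, -0.8]
gripper_width: 0.356
finger_force: 30.0
```

Request:
step_arm(moves=[{"dp": [-0.01, 0.07, 0.8], "dr": [0, 0, 0], "fingers": 0}, {"dp": [0, 0, 0.8], "dr": [0, 0, 0], "fingers": 0}, {"dp": [0, 0, 0.2], "dr": [0, 0, 0], "fingers": 0}, {"dp": [0, 0, 0.1], "dr": [0, 0, 0], "fingers": 0}, {"dp": [0, 0, 0.06], "dr": [0, 0, 0], "fingers": 0}, {"dp": [0, 0, 0], "dr": [0, 0, 0], "fingers": 0}, {"dp": [0, 0, 0], "dr": [0, 0, 0], "fingers": 0}])

```text
clock: 42.15
position: [0.5015, -0.1127, 0.0504]
tool_rot: [-3.14, -0.087, -0.003]
contact_force: [0.4, 0.0, 0.1]
gripper_width: 0.357
finger_force: 30.0
```

Request:
step_arm(moves=[{"dp": [0, 0, 0.1], "dr": [0, 0, 0], "fingers": 0}, {"dp": [0, 0, 0.08], "dr": [0, 0, 0], "fingers": 0}, {"dp": [0, 0, 0.03], "dr": [0, 0, 0], "fingers": 0}, {"dp": [0, 0, 0], "dr": [0, 0, 0], "fingers": 0}, {"dp": [0, 0, 0], "dr": [0, 0, 0], "fingers": 0}])

```text
clock: 42.65
position: [0.5009, -0.1129, 0.0417]
tool_rot: [3.14, 0.087, 0.001]
contact_force: [-2.8, 2.3, 10.4]
gripper_width: 0.355
finger_force: 30.0
```

Request:
step_arm(moves=[{"dp": [0, 0, 0], "dr": [0, 0, 0], "fingers": 0.7}, {"dp": [0, 0, 0], "dr": [0, 0, 0], "fingers": 0.7}, {"dp": [0, 0, 0], "dr": [0, 0, 0], "fingers": 0.7}, {"dp": [0, 0, 0], "dr": [0, 0, 0], "fingers": 0.7}, {"dp": [0, 0, -0.5], "dr": [0, 0, 0], "fingers": 0.7}, {"dp": [0, 0, -0.9], "dr": [0, 0, 0], "fingers": 1}, {"dp": [0, 0, -0.9], "dr": [0, 0, 0], "fingers": 1}, {"dp": [0, 0, -0.8], "dr": [0, 0, 0], "fingers": 1}])

```text
clock: 43.45
position: [0.5007, -0.113, 0.1666]
tool_rot: [3.14, 0.087, 0.001]
contact_force: [1.3, -0.0, 0.4]
gripper_width: 0.911
finger_force: 0.0
```

Request:
step_arm(moves=[{"dp": [0, 0, -0.9], "dr": [0, 0, 0], "fingers": 1}, {"dp": [0, 0, -0.9], "dr": [0, 0, 0], "fingers": 1}, {"dp": [0, 0, -0.9], "dr": [0, 0, 0], "fingers": 1}, {"dp": [0, 0.5, 0], "dr": [0, 0, 0], "fingers": 1}, {"dp": [0, 0.5, 0], "dr": [0, 0, 0], "fingers": 1}, {"dp": [0, 0, 0], "dr": [0, 0, 0], "fingers": 1}, {"dp": [0, 0, 0], "dr": [0, 0, 0], "fingers": 1}])

```text
clock: 44.15
position: [0.5027, -0.153, 0.2726]
tool_rot: [-3.14, -0.085, 0.001]
contact_force: [0.1, -0.8, 0.1]
gripper_width: 1.001
finger_force: 0.0
```

```bash
python3 - <<'E'
from h import *
s=arm.observe(); print(s['clock'],s['position'],s['tool_rot'])
im,c=snap('wrist','w8')
o=overlay(im,c,[.578,-.0635],.055,'')
cv2.imwrite('pics/w8o.png',cv2.resize(o[0:260,200:500],None,fx=2.3,fy=2.3,interpolation=cv2.INTER_CUBIC))
for t in ['bar','clip_b']: print(t,[(round(d['score'],2),np.round(w(c,d['centre']),4).tolist()) for d in place_of('wrist',t) if d['score']>.3])
for q in pieces(im,c): print(q)
E
```

```text
44.15 [ 0.50265106 -0.1530343   0.27259537] [-3.14031998e+00 -8.48268279e-02  1.02814169e-03]
bar [(0.87, [0.5266, -0.2517, 0.0013])]
clip_b [(0.9, [0.5825, -0.1085, 0.0514]), (0.68, [0.572, -0.0196, 0.0472])]
(0.91, [0.5033, -0.1137, 0.0313], [289, 161], [173, 142, 110])
(0.85, [0.6201, -0.1033, 0.0282], [282, 58], [238, 236, 197])
(0.84, [0.5772, -0.109, 0.0296], [286, 98], [238, 236, 197])
(0.75, [0.6604, -0.1044, 0.0318], [284, 18], [237, 235, 195])
(0.72, [0.5415, -0.11, 0.0253], [287, 129], [237, 234, 194])
```

View pics/w8o.png

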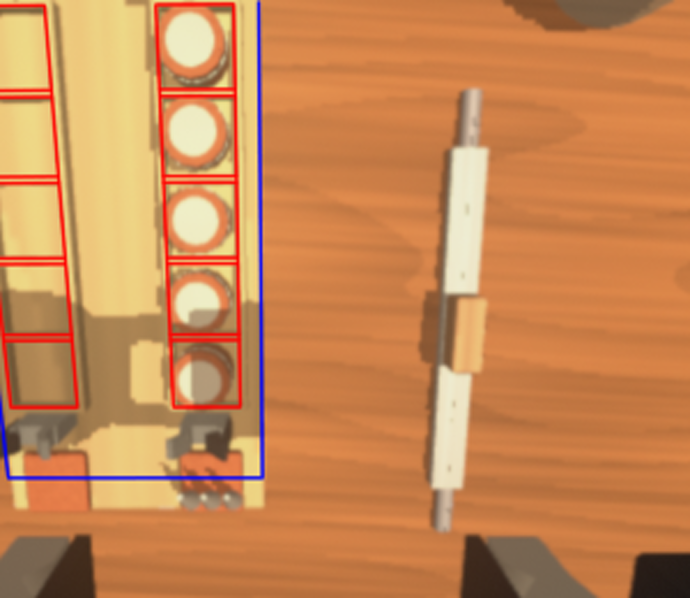

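The picture shows all five pieces upright in row b, at (190,40), (195,130), (195,220), (198,303) and (200,380). The bar lies clear, upright, at (465,335). Now I'll fetch the bar.

Request:
step_arm(moves=[{"dp": [0.19, 0.84, 0], "dr": [0, 0, 0], "fingers": 1}, {"dp": [0.19, 0.84, 0], "dr": [0, 0, 0], "fingers": 1}, {"dp": [0.18, 0.82, 0], "dr": [0, 0, 0], "fingers": 0.7}, {"dp": [0, 0, 0.9], "dr": [0, 0, 0], "fingers": 0.7}, {"dp": [0, 0, 0.9], "dr": [0, 0, 0], "fingers": 0.7}, {"dp": [0, 0, 0.9], "dr": [0, 0, 0], "fingers": 0.7}, {"dp": [0, 0, 0], "dr": [0, 0, 0], "fingers": 0.7}, {"dp": [0, 0, 0], "dr": [0, 0, 0], "fingers": 0.7}])

```text
clock: 45.15
position: [0.5311, -0.2514, 0.1655]
tool_rot: [3.14, 0.088, -0.002]
contact_force: [0.5, 0.1, 0.4]
gripper_width: 0.7
finger_force: 0.0
```

```bash
python3 - <<'E'
from h import *
go(.5305,-.2515,.028)
E
```

```text
from [ 0.5311 -0.2514  0.1655] units [-1.100e-02  1.000e-03  3.437e+00]
```

Request:
step_arm(moves=[{"dp": [0, 0, 0.9], "dr": [0, 0, 0], "fingers": 0.7}, {"dp": [0, 0, 0.9], "dr": [0, 0, 0], "fingers": 0.7}, {"dp": [0, 0, 0.9], "dr": [0, 0, 0], "fingers": 0.7}, {"dp": [0, 0, 0.5], "dr": [0, 0, 0], "fingers": 0.7}, {"dp": [0, 0, 0.23], "dr": [0, 0, 0], "fingers": 0.7}, {"dp": [0, 0, 0], "dr": [0, 0, 0], "fingers": 0.5}, {"dp": [0, 0, 0], "dr": [0, 0, 0], "fingers": 0.3}, {"dp": [0, 0, 0], "dr": [0, 0, 0], "fingers": 0}])

```text
clock: 45.95
position: [0.5323, -0.2517, 0.0297]
tool_rot: [3.14, 0.087, 0.005]
contact_force: [0.4, 0.8, 0.0]
gripper_width: 0.493
finger_force: 0.0
```

Request:
step_arm(moves=[{"dp": [0, 0, 0], "dr": [0, 0, 0], "fingers": 0}, {"dp": [0, 0, 0], "dr": [0, 0, 0], "fingers": 0}, {"dp": [0, 0, 0], "dr": [0, 0, 0], "fingers": 0}, {"dp": [0, 0, 0], "dr": [0, 0, 0], "fingers": 0}, {"dp": [0, 0, 0], "dr": [0, 0, 0], "fingers": 0}, {"dp": [0, 0, 0], "dr": [0, 0, 0], "fingers": 0}])

```text
clock: 46.55
position: [0.5309, -0.2515, 0.0281]
tool_rot: [3.14, 0.087, 0.0]
contact_force: [-2.0, 0.5, 5.1]
gripper_width: 0.178
finger_force: 30.0
```

Request:
step_arm(moves=[{"dp": [0, 0, -0.4], "dr": [0, 0, 0], "fingers": 0}, {"dp": [0, 0, -0.8], "dr": [0, 0, 0], "fingers": 0}, {"dp": [0, 0, -0.9], "dr": [0, 0, 0], "fingers": 0}, {"dp": [0, 0, -0.9], "dr": [0, 0, 0], "fingers": 0}, {"dp": [0, 0, 0], "dr": [0, 0, 0], "fingers": 0}])

```text
clock: 47.05
position: [0.5336, -0.2522, 0.1528]
tool_rot: [3.138, 0.088, 0.012]
contact_force: [0.4, 0.1, -1.0]
gripper_width: 0.179
finger_force: 30.0
```

Request:
step_arm(moves=[{"dp": [0.29, -0.7, 0], "dr": [0, 0, 0], "fingers": 0}, {"dp": [0.29, -0.7, 0], "dr": [0, 0, 0], "fingers": 0}, {"dp": [0.29, -0.7, 0], "dr": [0, 0, 0], "fingers": 0}, {"dp": [0.29, -0.7, 0], "dr": [0, 0, 0], "fingers": 0}, {"dp": [0.29, -0.7, 0], "dr": [0, 0, 0], "fingers": 0}, {"dp": [0, 0, 0], "dr": [0, 0, 0], "fingers": 0}, {"dp": [0, 0, 0], "dr": [0, 0, 0], "fingers": 0}, {"dp": [0, 0, 0], "dr": [0, 0, 0], "fingers": 0}])

```text
clock: 47.85
position: [0.5804, -0.1088, 0.1471]
tool_rot: [-3.14, -0.086, 0.002]
contact_force: [-0.1, -0.6, -1.5]
gripper_width: 0.178
finger_force: 30.0
```

```bash
python3 - <<'E'
from h import *
s=arm.observe(); print(s['clock'],s['tool_rot'],s['gripper_width']); go(.5815,-.1082,.0785)
im,c=snap('scene','s9'); cv2.imwrite('pics/s9c.png',cv2.resize(im[60:260,180:440,::-1],None,fx=3,fy=3))
print([(round(d['score'],2),np.round(w(c,d['centre']),4).tolist()) for d in place_of('scene','bar') if d['score']>.2])
E
```

```text
47.85 [-3.14040104e+00 -8.62223931e-02  1.96888221e-03] 0.1782988363308162
from [ 0.5804 -0.1088  0.1471] units [ 0.03  -0.014  1.714]
[(0.81, [0.5794, -0.1106, 0.1209])]
```

View pics/s9c.png

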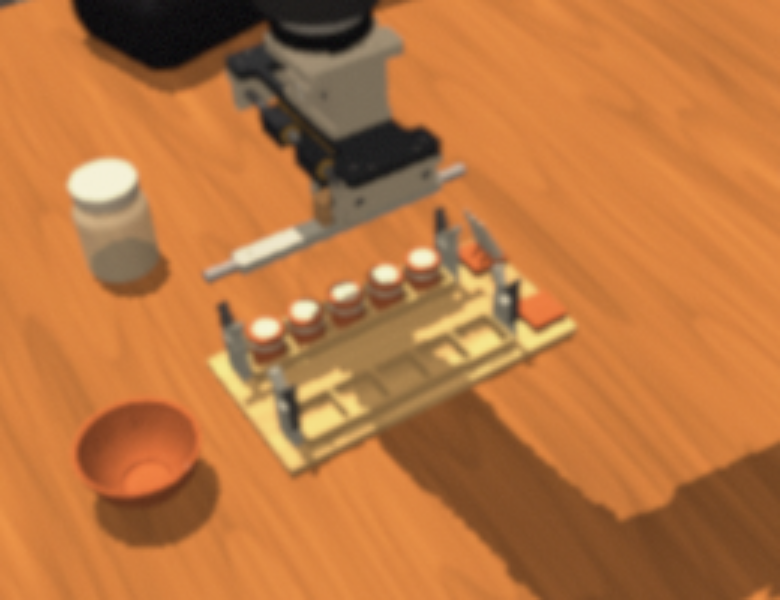

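The bar is held level, roughly over row b's clips; all five pieces stand upright in the row. I'll lower it in stages.

Request:
step_arm(moves=[{"dp": [0.03, 0, 0.5], "dr": [0, 0, 0], "fingers": 0}, {"dp": [0, 0, 0.3], "dr": [0, 0, 0], "fingers": 0}, {"dp": [0, 0, 0.15], "dr": [0, 0, 0], "fingers": 0}, {"dp": [0, 0, 0.1], "dr": [0, 0, 0], "fingers": 0}, {"dp": [0, 0, 0], "dr": [0, 0, 0], "fingers": 0}, {"dp": [0, 0, 0], "dr": [0, 0, 0], "fingers": 0}, {"dp": [0, 0, 0], "dr": [0, 0, 0], "fingers": 0}])

```text
clock: 48.65
position: [0.5826, -0.1084, 0.1064]
tool_rot: [-3.14, -0.087, -0.002]
contact_force: [-1.1, -0.6, -0.1]
gripper_width: 0.178
finger_force: 30.0
```

Request:
step_arm(moves=[{"dp": [0, 0, 0.08], "dr": [0, 0, 0], "fingers": 0}, {"dp": [0, 0, 0.08], "dr": [0, 0, 0], "fingers": 0}, {"dp": [0, 0, 0.08], "dr": [0, 0, 0], "fingers": 0}, {"dp": [0, 0, 0.08], "dr": [0, 0, 0], "fingers": 0}, {"dp": [0, 0, 0], "dr": [0, 0, 0], "fingers": 0}, {"dp": [0, 0, 0], "dr": [0, 0, 0], "fingers": 0}])

```text
clock: 49.25
position: [0.5822, -0.1084, 0.0928]
tool_rot: [3.14, 0.087, -0.0]
contact_force: [-0.1, -0.5, -1.2]
gripper_width: 0.178
finger_force: 30.0
```

Request:
step_arm(moves=[{"dp": [0, 0, 0.06], "dr": [0, 0, 0], "fingers": 0}, {"dp": [0, 0, 0.06], "dr": [0, 0, 0], "fingers": 0}, {"dp": [0, 0, 0.06], "dr": [0, 0, 0], "fingers": 0}, {"dp": [0, 0, 0.06], "dr": [0, 0, 0], "fingers": 0}, {"dp": [0, 0, 0], "dr": [0, 0, 0], "fingers": 0}, {"dp": [0, 0, 0], "dr": [0, 0, 0], "fingers": 0}])

```text
clock: 49.85
position: [0.5829, -0.1083, 0.0835]
tool_rot: [-3.14, -0.087, -0.002]
contact_force: [1.9, -0.4, -0.5]
gripper_width: 0.181
finger_force: 30.0
```

Request:
step_arm(moves=[{"dp": [0, 0, 0.06], "dr": [0, 0, 0], "fingers": 0}, {"dp": [0, 0, 0.06], "dr": [0, 0, 0], "fingers": 0}, {"dp": [0, 0, 0.03], "dr": [0, 0, 0], "fingers": 0}, {"dp": [0, 0, 0], "dr": [0, 0, 0], "fingers": 0}, {"dp": [0, 0, 0], "dr": [0, 0, 0], "fingers": 0}])

```text
clock: 50.35
position: [0.5815, -0.1086, 0.0779]
tool_rot: [3.14, 0.087, -0.002]
contact_force: [-3.9, 1.7, 10.0]
gripper_width: 0.181
finger_force: 30.0
```

Request:
step_arm(moves=[{"dp": [0, 0, 0.03], "dr": [0, 0, 0], "fingers": 0}, {"dp": [0, 0, 0.03], "dr": [0, 0, 0], "fingers": 0}, {"dp": [0, 0, 0], "dr": [0, 0, 0], "fingers": 0}, {"dp": [0, 0, 0], "dr": [0, 0, 0], "fingers": 0}])

```text
clock: 50.75
position: [0.5816, -0.1086, 0.0777]
tool_rot: [3.14, 0.088, -0.0]
contact_force: [-11.0, 4.6, 28.2]
gripper_width: 0.18
finger_force: 30.0
```

```bash
python3 - <<'E'
from h import *
s=arm.observe(); print(s['position'],s['contact_force'])
im,c=snap('scene','s10'); cv2.imwrite('pics/s10c.png',cv2.resize(im[90:230,230:390,::-1],None,fx=4,fy=4,interpolation=cv2.INTER_CUBIC))
print([(round(d['score'],2),np.round(w(c,d['centre']),4).tolist()) for d in place_of('scene','bar') if d['score']>.2])
E
```

```text
[ 0.5816091  -0.10858185  0.07768283] [-10.97681658   4.60311729  28.18058052]
[(0.63, [0.5808, -0.1124, 0.0542])]
```

View pics/s10c.png

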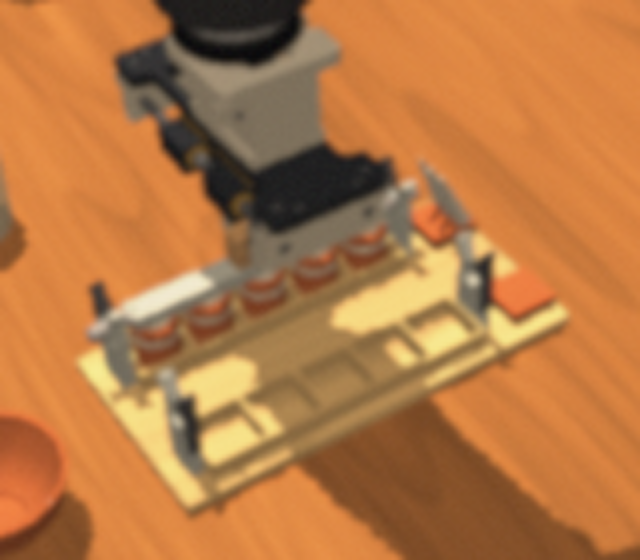

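Position didn't change under 28 N, so the bar is on the slot floors. The picture shows it level behind both prongs. I'll release, back off and check.

Request:
step_arm(moves=[{"dp": [0, 0, -0.06], "dr": [0, 0, 0], "fingers": 0}, {"dp": [0, 0, 0], "dr": [0, 0, 0], "fingers": 0.6}, {"dp": [0, 0, 0], "dr": [0, 0, 0], "fingers": 0.6}, {"dp": [0, 0, 0], "dr": [0, 0, 0], "fingers": 0.6}, {"dp": [0, 0, 0], "dr": [0, 0, 0], "fingers": 0.6}, {"dp": [0, 0, -0.5], "dr": [0, 0, 0], "fingers": 0.6}, {"dp": [0, 0, -0.9], "dr": [0, 0, 0], "fingers": 0.6}, {"dp": [0, 0, -0.9], "dr": [0, 0, 0], "fingers": 0.6}])

```text
clock: 51.65
position: [0.5816, -0.1085, 0.1695]
tool_rot: [3.14, 0.087, -0.004]
contact_force: [0.8, -0.5, 0.5]
gripper_width: 0.6
finger_force: 0.0
```

Request:
step_arm(moves=[{"dp": [-0.5, 0, -0.8], "dr": [0, 0, 0], "fingers": 0.6}, {"dp": [-0.5, 0, -0.8], "dr": [0, 0, 0], "fingers": 0.6}, {"dp": [-0.5, -0.5, -0.8], "dr": [0, 0, 0], "fingers": 0.6}, {"dp": [-0.5, -0.5, 0], "dr": [0, 0, 0], "fingers": 0.6}, {"dp": [0, 0, 0], "dr": [0, 0, 0], "fingers": 0.6}, {"dp": [0, 0, 0], "dr": [0, 0, 0], "fingers": 0.6}])

```text
clock: 52.25
position: [0.5, -0.0725, 0.2657]
tool_rot: [-3.14, -0.089, -0.001]
contact_force: [1.3, -0.4, -0.2]
gripper_width: 0.599
finger_force: 0.0
```

```bash
python3 - <<'E'
from h import *
s=arm.observe(); print(s['clock'],s['position'],s['contact_force'])
im,c=snap('scene'); a=cv2.resize(im[90:230,230:390,::-1],None,fx=3.5,fy=3.5,interpolation=cv2.INTER_CUBIC)
print([(round(d['score'],2),np.round(w(c,d['centre']),4).tolist()) for d in place_of('scene','bar') if d['score']>.2])
im,c=snap('wrist'); 
print([(round(d['score'],2),np.round(w(c,d['centre']),4).tolist()) for d in place_of('wrist','bar') if d['score']>.2])
for X in ([.5805,-.1084,.05],): u=pix(c,X); print(u)
cv2.imwrite('pics/e_s.png',a)
u=int(u[0]); b=im[0:250,max(0,u-75):u+75,::-1]; b=cv2.resize(b,None,fx=490/250,fy=490/250,interpolation=cv2.INTER_CUBIC)
b=b[:490]; cv2.imwrite('pics/end.png',np.hstack([a[:490,:500],b]))
E
```

```text
52.25 [ 0.49997525 -0.07251865  0.2656872 ] [ 1.26551042 -0.35025221 -0.1540608 ]
[(0.96, [0.579, -0.1109, 0.0498]), (0.68, [0.6188, -0.1086, 0.0284])]
[(0.6, [0.5766, -0.1059, 0.0501])]
[357.92870039  97.42443384]
```

View pics/end.png

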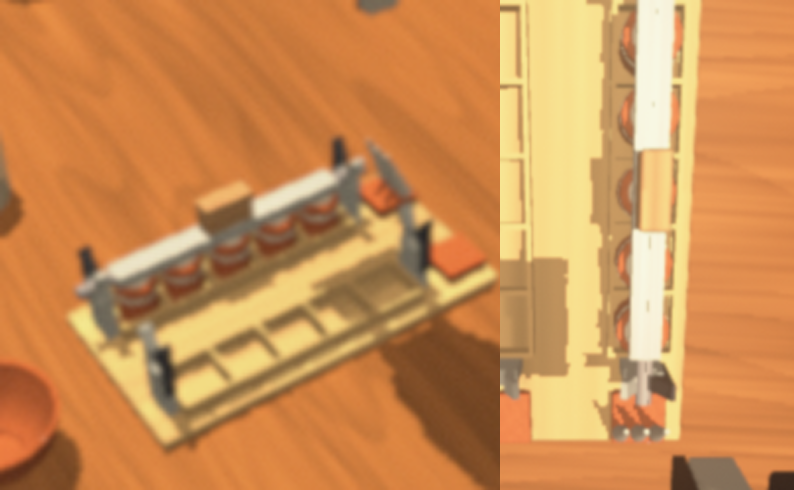

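The bar sits level in row b's clips at (230,225), underside about 50 mm by both networks. Both jaws stand up behind it at (88,265) and (338,155), and all five pieces are upright beneath. Handing in.

```bash
python3 -c "
from h import *
print(ticket.hand_in())"
```

```text
the job is handed in; nothing more can be done
None
```

The job is handed in. The keeper bar was unclipped from row a and laid on the bench, all five glaze pieces stand upright one to a pocket in the cone pack's row (row b), and the bar was pressed home in that row's clips, with both jaws looking closed in the final pictures; no judging result came back.

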